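# Switch off the fusing kiln and open it to vent

### The job

The small glass kiln has finished its firing. Turn its heat selector to the off mark, taking whichever way round is shorter, with the pointer squarely on the mark; only then reach under the front lip of the lid, find by touch the sprung safety catch hidden there, push it back towards the kiln while you lift, and raise the lid to about 40 degrees so that it stays standing open. Leave the pliers, nippers, cutter, jar and posts around the kiln where they are.

Things in the scene. Friction and masses are not known exactly. Their poses are not given: they have to be found in the camera images.
- kiln: Top-loading fusing kiln fixed to the bench: steel shell 240 deep (x) by 280 wide (y), 150 high, lid on top to 192 mm. Origin on the bench under the shell's centre, x to the back (away from the robot at yaw 0), y to its left. Shell front at x = -120 mm. Black control box on its right: y -155 to -295, x -125 to +45 mm; its top is a panel sloping down to the front by 25 degrees
- selector (a joint): Heat selector on the control box's panel; turns endlessly either way, light friction (0.05 N m), stays where left. Rad, anticlockwise positive looking onto the panel; 0 or any whole turn: pointer on off. Starts between 0.8 and 5.48. The shorter way to off never passes pi, the point opposite off; from a start within 0.35 rad of pi either way will do
- off_mark (a point): The off mark: a round black ring printed on the panel, 17 mm across, 55 mm uphill (towards the back) from the selector's axis. The other marks round the knob are plain strokes. At off the pointer points straight at this ring
- selector_grip (a point): On the selector's axis, half-way up the grip, 26 mm above the panel. z: the knob's axis, out of the panel (leans 25 degrees from vertical to the kiln's front); x: along the bar to its nose, turns with the knob. Skirt 62 across, 7 high; black grip bar 65 long, 14 wide, top 36 mm above the panel; pointed nose with white line 37 mm from the axis, blunt end 28 mm
- selector_nose (a point): Tip of the pointer (pointed nose) of the selector's grip bar, 37 mm from the axis, 26 mm above the panel
- lid (a joint): Kiln lid, hinged at the kiln's back; 0 shut, grows as it opens (rad), stop at 1.3. 245 deep, 290 wide, 40 mm thick, 0.9 kg, spring-balanced with a stiff hinge: it stays at any angle where it is left. Once the catch is pushed back a lift of 2 to 5 N at the lip raises it; with the catch engaged it gives under 0.015 rad
- lid_edge (a point): Middle of the front edge of the lid's lip, on its underside; moves with the lid. The lip is a steel strip 250 wide and 5 mm thick that sticks out 34 mm in front of the shell, its underside 152 mm above the bench when shut
- lid_hinge (a point): Middle of the lid's hinge line at the kiln's back, 150 mm above the bench; the lip's front edge is 274 mm from it
- keeper_bar (a point): Middle of a 6 mm round steel keeper bar, 230 mm long, fixed under the lip parallel to it: 24 mm in front of the shell, axis 13 mm below the lip's underside. The catch's hook reaches over it and holds the lid shut. Only the catch hangs lower than this bar
- shell_front (a point): Middle of the shell's front, 110 mm high. Before it, under the lip, is the catch: an upright steel plate 80 wide, 4 thick, parallel to the shell, front face 18 mm before it, from 71 to 147 mm high, its middle within 55 mm either side of this point. Pushed straight back anywhere it gives 13 mm (spring 4.5 to 8 N) and springs out when let go. Back by 7 mm it frees the lid; past it once the lip is up 14 mm
- bead_jar: Glass jar, 84 mm across, 120 mm high, standing left of the kiln; origin under its foot. Not to be moved
- running_pliers: Pliers with red handles, 180 mm long, lying in front of the kiln, 20 mm high; origin at the rivet. Not to be moved
- nippers: Pliers with black handles, 180 mm long, lying right of the control box, 20 mm high; origin at the rivet. Not to be moved
- glass_cutter: Glass cutter with a clear barrel, 155 mm long, 25 mm high, lying in front of the kiln; origin under its middle. Not to be moved
- kiln_posts: Three ceramic kiln posts in a group, up to 75 mm high, 70 mm across, standing left of the kiln near its front; origin under the tallest. Not to be moved

How it is judged:
On the way, in this order (a step that is already met when the one before it is completed fails the run):
1. the selector's pointer stands on the off mark, within 0.13 rad, with the lid still shut ((value of joint selector between -0.13 and 0.13 rad or value of joint selector between 6.1532 and 6.4132 rad) and value of joint lid below 0.03 rad), for 0.3 s.
2. the lid is lifted past 0.55 rad (value of joint lid above 0.55 rad), for 0.2 s.
At the end, for the whole second after the job is handed in: The selector's pointer is on the off mark (within 0.13 rad) and the lid stands open by itself, at rest, at 0.55 rad (32 degrees) or more ((value of joint selector between -0.13 and 0.13 rad or value of joint selector between 6.1532 and 6.4132 rad) and value of joint lid above 0.55 rad and velocity of joint lid between -0.03 and 0.03 rad/s); the robot touches nothing.
It fails at once if the selector is taken the long way round: it passes the point opposite off (pi) after having been turned by more than about 0.5 rad from its start (value of joint selector between 3.0216 and 3.2616 rad and distance of selector_nose from where it was at the start of the episode above 0.0183 m).
It fails at once if the lid is raised (over 0.06 rad) while the selector is not on off (value of joint lid above 0.06 rad and not (value of joint selector between -0.2 and 0.2 rad or value of joint selector between 6.08 and 6.48 rad)).
It fails at once if a bystander (jar, pliers, nippers, cutter, posts) is moved by more than 30 mm (distance of any of bead_jar, running_pliers, nippers, glass_cutter, kiln_posts from where it was at the start of the episode above 0.03 m).
It also fails if it takes over 64 s, if anything falls off the work surface, if the arm or the gripper's body presses on something with over 40 N, if the wrist force passes 120 N, or if a joint passes its speed limit or range.

### The arm

A 6-joint arm with a two-finger parallel gripper is mounted at the origin on the work surface. World frame = base frame: x ahead of the robot, y to its left, z up, the work surface at z = 0. Lengths are in m, angles in rad, forces in N, time in s.
With the tool pointing down it reaches from about 0.325 to 0.925 m from the base axis. Payload 3.1 kg.
Tool frame: the origin (TCP) lies midway between the tips of the shut fingers; the grasp point (between the pads) lies 19 mm behind it; z points along the fingers, y is the line along which they close (so a half turn about z gives the same grasp; the last joint's range is limited). The gripper opens to 85 mm and grips with 20 to 120 N. Pads are 22 mm wide; open, the fingers measure 114 mm over their backs; the gripper's body (76 mm by 85 mm) begins 54 mm behind the grasp point. The pads swing forward as they close: fully open they stand 13 mm farther back than shut.
Start: joints at [0.991, 0.217, 1.613, -0, 1.311, -0.112], TCP at [0.282, 0.558, 0.231] pointing down, gripper open.
Joint ranges: [-2.75, 2.75], [-0.78, 2.1], [0.31, 2.55], [-1.13, 4.27], [0.13, 2.63], [-2.58, 2.58]. Speed limits (rad/s): [2.79, 2.79, 3.14, 3.14, 3.14, 3.14].

### API

Orientations are given as [roll, pitch, yaw] about the fixed x, y, z axes, in that order (R = Rz(yaw) Ry(pitch) Rx(roll)).
In Python, from cell import env gives the robot as it stands. The module is installed in compiled form; this text tells all that it offers.
- The arm moves only by the shell command python3 -m crank 'ROWS' [FORCE]. ROWS is JSON, a list of rows, each an object with "rot": the turn, a rotation vector about the tool's x, y, z in degrees, a list of three; "offset": the shift along the tool's x, y, z in mm, a list of three; "hand": the opening, from 0 (shut) to 1 (fully open). In form: [{"rot": [rx, ry, rz], "offset": [x, y, z], "hand": hand}, ...]. A call has 1 to 12 rows; each row shifts and turns the commanded pose from where the row before left it, along the tool's axes as they then stand; what a row does not reach is not made up. A row lasts 1/10 s, in which the tool goes at most 50 mm and 8.59 degrees, less where a joint would pass 70% of its speed; a pose out of reach is approached as far as the arm can. A call with a gripper value outside its range is refused whole. The fingers move at their own pace and stop on an object; FORCE is the grip in N (left out, the last holds). Time passes only in rows, so rows that do not move let the fingers close. It gives the time, the measured TCP pose, the force, the opening and the grip force at its end, in the units of the state.
- env.read_state(): the state, without advancing time (a new reading comes with each control period).
- env.camera(name): name is "scene" or "top" or "wrist"; returns the picture (384x512x3 uint8, red, green, blue); there is no depth.
- env.camera_params(name): a dict with "intrinsics" (3x3 intrinsics, pixels), "world_to_cam" (4x4, takes a point from world to camera coordinates). Camera axes: x right, y down, z forward; pixel columns grow to the right and rows downward; lengths in m; the calibration is good to about 2 mm. A picture is of the moment at which its call begins: read the wrist's pose just before it. camera_params takes no time and is no camera call; for the wrist camera it gives the pose at the moment of the call.
- env.job_done(): hands the job in; it is judged then, once.
The state is a dict: "t": time; "joints": joint angles; "qvel": joint speeds; "effort": joint torques, N m; "tool_pos": TCP position; "orientation": TCP orientation; "contact_force": force on the tool from outside, world axes, zero at the start; "wrist_torque": the same for the moment, N m; "gripper_width": opening from 0.0 (shut) to 1.0 (fully open); "finger_force": force on a finger pad.
Only numpy, scipy, OpenCV 4.12 (cv2) and the standard library are available. Lean on these libraries where they do the work, as an engineer would, in place of code of your own. Each camera call takes 0.05 s, during which the arm holds its last target. There are 200 camera calls.

## Working session

There is one attempt and no reset: what is moved stays moved. The work goes in short steps, Python scripts to look and compute and a shell command to move; the robot and the scene stay as the last step left them, time stands still between calls to the robot, and variables do not carry over. Pictures are saved under pics/ and viewed, at most 12 in all, crops included, and the job is handed in when it is done.

```bash
mkdir -p pics; ls; cat > h.py <<'E'
from cell import env
import numpy as np, cv2
from scipy.spatial.transform import Rotation as R
def snap(n,f):
    p=env.camera_params(n); im=env.camera(n); cv2.imwrite('pics/'+f,im[:,:,::-1]); return im,p
def ray(p,u,v):
    K=np.array(p['intrinsics']);T=np.array(p['world_to_cam']);
    d=T[:3,:3].T@np.linalg.solve(K,[u,v,1]);o=-T[:3,:3].T@T[:3,3];return o,d
def onz(p,u,v,z):
    o,d=ray(p,u,v);return o+d*(z-o[2])/d[2]
def proj(p,X):
    K=np.array(p['intrinsics']);T=np.array(p['world_to_cam']);c=K@(T[:3,:3]@np.array(X)+T[:3,3]);return c[:2]/c[2]
def pose():
    s=env.read_state();return np.array(s['tool_pos']),R.from_euler('xyz',s['orientation']).as_matrix(),s
E
python3 - <<'E'
from h import *
a,p=snap('scene','s0.png');b,q=snap('top','t0.png')
print(p,q); print(env.read_state())
E
```

```text
pics
{'intrinsics': array([[371.82701104,   0.        , 259.24084596],
       [  0.        , 371.82701104, 185.95188547],
       [  0.        ,   0.        ,   1.        ]]), 'world_to_cam': array([[-0.59390766,  0.80452105, -0.00442468,  0.30390211],
       [ 0.4391503 ,  0.31956841, -0.8396565 , -0.15979213],
       [-0.67410734, -0.50062153, -0.54309979,  1.48601073],
       [ 0.        ,  0.        ,  0.        ,  1.        ]])} {'intrinsics': array([[363.2394557 ,   0.        , 258.75689622],
       [  0.        , 363.2394557 , 196.04749857],
       [  0.        ,   0.        ,   1.        ]]), 'world_to_cam': array([[-0.01146709, -0.99992813, -0.00349806,  0.06352896],
       [-0.99280854,  0.0118022 , -0.11912979,  0.57333696],
       [ 0.11916251,  0.00210683, -0.99287253,  1.08116996],
       [ 0.        ,  0.        ,  0.        ,  1.        ]])}
{'t': 0.1, 'joints': array([ 9.90790233e-01,  2.17661062e-01,  1.61478479e+00,  2.92272346e-05,
        1.31132180e+00, -1.12222410e-01]), 'qvel': array([-0.00144897, -0.00151857, -0.00408317, -0.00146413,  0.00055592,
       -0.00091488]), 'effort': array([-8.77729326e-04, -3.98077798e+01, -3.04968309e+01, -1.86820466e-04,
        4.31059845e-03,  5.14789679e-05]), 'tool_pos': array([0.2813947 , 0.55724022, 0.23010401]), 'orientation': array([-3.13943449e+00, -2.71627062e-04,  2.67380115e+00]), 'contact_force': array([-0.1836539 ,  0.6188694 , -0.46100959]), 'wrist_torque': array([ 0.07457295,  0.01145178, -0.00721659]), 'finger_force': 0.0, 'gripper_width': 0.9950032826086355}
```

View pics/t0.png

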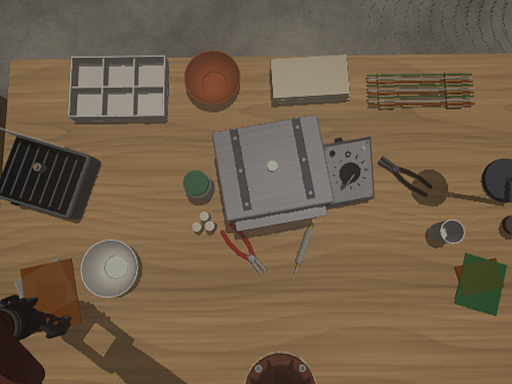

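View pics/s0.png

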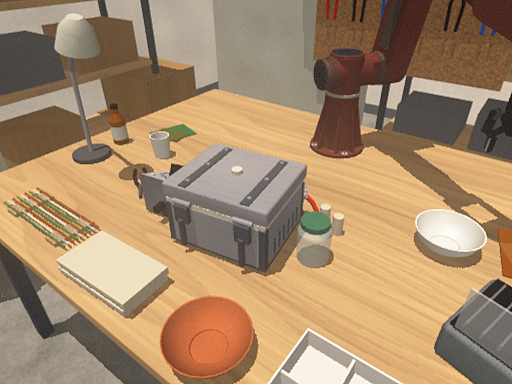

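Top view: the lid top's corners are near (213,133), (318,115), (331,205) and (227,222), the lip's front edge runs (235,229)–(326,215), and the knob is at about (349,175). The pliers (250,250) and cutter (304,248) lie in front of the kiln. The scene view shows the kiln from behind and doesn't show the knob.

```bash
python3 - <<'E'
from h import *
im=cv2.imread('pics/t0.png'); q=env.camera_params('top')
c=im[105:285,205:395]; cv2.imwrite('pics/t0c.png',cv2.resize(c,(760,720)[:2],interpolation=cv2.INTER_CUBIC)[:600])
P=[onz(q,u,v,.192) for u,v in [(213,133),(318,115),(331,205),(227,222)]]
for x in P:print(x)
print([np.linalg.norm(P[i]-P[(i+1)%4]) for i in range(4)])
d=P[0]-P[1];e=P[3]-P[2];f=P[1]-P[2];g=P[0]-P[3]
print([np.degrees(np.arctan2(-v[0],v[1])) for v in(d,e)],[np.degrees(np.arctan2(v[1],v[0])) for v in(f,g)])
print(onz(q,235,229,.155),onz(q,326,215,.155),onz(q,349,175,.15))
E
```

```text
[0.72747479 0.17767539 0.192     ]
[ 0.77400596 -0.10627594  0.192     ]
[ 0.52920641 -0.13282235  0.192     ]
[0.48782633 0.14023847 0.192     ]
[np.float64(0.2877386146740755), np.float64(0.24623470499996175), np.float64(0.2761784255127861), np.float64(0.24255495694366014)]
[np.float64(9.30635777971192), np.float64(8.617131002953982)] [np.float64(6.18904984932608), np.float64(8.878756536352284)]
[0.47046421 0.12193047 0.155     ] [ 0.50551412 -0.12557907  0.155     ] [ 0.61585523 -0.19380772  0.15      ]
```

View pics/t0c.png

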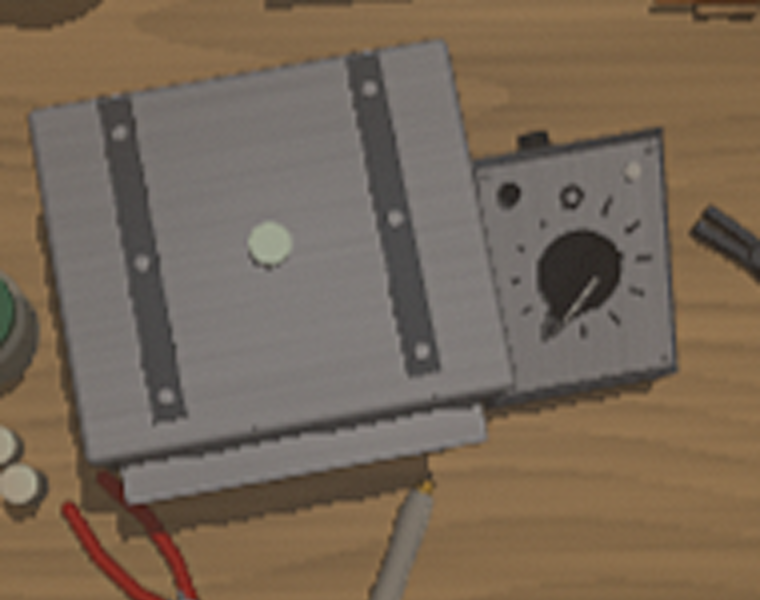

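The crop shows the knob at about (579,272), with the white line pointing to lower left (597,278)→(549,335) and the off ring at (571,196). That puts the pointer about +2.3 rad from off, so the short way is clockwise. The estimated kiln yaw is about 8.5°.

```bash
cat >> h.py <<'E'
YAW=np.radians(8.5)
def Rk(a,tilt=25):  # tool rot: z into panel, tool x at angle a(deg) acw from off about knob axis
    Rp=R.from_euler('z',YAW)*R.from_euler('y',-np.radians(tilt))  # panel frame: x uphill,z out
    return (Rp*R.from_euler('z',np.radians(a))*R.from_euler('x',np.pi)).as_matrix()
def plan(Xt,Rt,n=None):
    X,Rc,s=pose()
    o=Rc.T@(np.array(Xt)-X)*1000; r=R.from_matrix(Rc.T@Rt).as_rotvec(degrees=True)
    print('offset(tool,mm)',o.round(1),'rows>=%.1f'%(np.linalg.norm(o)/50),'rot',r.round(2),'rows>=%.1f'%(np.linalg.norm(r)/8.59))
E
python3 - <<'E'
from h import *
X,Rc,s=pose(); p=env.camera_params('wrist');T=np.array(p['world_to_cam'])
c=-T[:3,:3].T@T[:3,3]; print('cam in tool',Rc.T@(c-X),'axes',(Rc.T@T[:3,:3].T).round(2)); print(p['intrinsics'])
Rt=Rk(133); K=np.array([.615,-.195,.15]); z=Rt[:,2]
print(K-z*.17); plan(K-z*.17,Rt); plan([.2814,.557,.38],Rc)
o=Rc.T@(K-z*.17-np.array([.2814,.557,.38]));print(o*1000)
E
```

```text
cam in tool [ 0.07096235 -0.00019822 -0.14343857] axes [[ 0.   -0.96 -0.28]
 [ 1.    0.   -0.  ]
 [ 0.   -0.28  0.96]]
[[313.87252063   0.         250.048359  ]
 [  0.         313.87252063 195.98936655]
 [  0.           0.           1.        ]]
[ 0.54394405 -0.20561938  0.30407232]
offset(tool,mm) [-578.3 -562.7  -72.9] rows>=16.2 rot [-16.6  -18.86  11.53] rows>=3.2
offset(tool,mm) [-1.000e-01 -5.000e-01 -1.499e+02] rows>=3.0 rot [0. 0. 0.] rows>=0.0
[-578.23598176 -562.13817732   76.98397834]
```

```bash
python3 -m crank '[{"rot":[0,0,0],"offset":[0,0,-50],"hand":1},{"rot":[0,0,0],"offset":[0,0,-50],"hand":1},{"rot":[0,0,0],"offset":[0,0,-50],"hand":1},{"rot":[0,0,0],"offset":[-32,-31,4],"hand":1},{"rot":[0,0,0],"offset":[-32,-31,4],"hand":1},{"rot":[0,0,0],"offset":[-32,-31,4],"hand":1},{"rot":[0,0,0],"offset":[-32,-31,4],"hand":1},{"rot":[0,0,0],"offset":[-32,-31,4],"hand":1},{"rot":[0,0,0],"offset":[-32,-31,4],"hand":1},{"rot":[0,0,0],"offset":[-32,-31,4],"hand":1},{"rot":[0,0,0],"offset":[-32,-31,4],"hand":1},{"rot":[0,0,0],"offset":[-32,-31,4],"hand":1}]' 60
python3 -m crank '[{"rot":[0,0,0],"offset":[-32,-31,4],"hand":1},{"rot":[0,0,0],"offset":[-32,-31,4],"hand":1},{"rot":[0,0,0],"offset":[-32,-31,4],"hand":1},{"rot":[0,0,0],"offset":[-32,-31,4],"hand":1},{"rot":[0,0,0],"offset":[-32,-31,4],"hand":1},{"rot":[0,0,0],"offset":[-32,-31,4],"hand":1},{"rot":[0,0,0],"offset":[-32,-31,4],"hand":1},{"rot":[0,0,0],"offset":[-32,-31,4],"hand":1},{"rot":[0,0,0],"offset":[-32,-31,4],"hand":1},{"rot":[0,0,0],"offset":[0,0,0],"hand":1}]'
python3 -m crank '[{"rot":[-4.15,-4.7,2.9],"offset":[0,0,0],"hand":1},{"rot":[-4.15,-4.7,2.9],"offset":[0,0,0],"hand":1},{"rot":[-4.15,-4.7,2.9],"offset":[0,0,0],"hand":1},{"rot":[-4.15,-4.7,2.9],"offset":[0,0,0],"hand":1},{"rot":[0,0,0],"offset":[0,0,0],"hand":1},{"rot":[0,0,0],"offset":[0,0,0],"hand":1}]'
python3 - <<'E'
from h import *
im,p=snap('wrist','w1.png');X,Rc,s=pose();print(X,s['joints']); np.savez('w1.npz',**{k:np.array(v) for k,v in p.items()})
print('cf',s['contact_force'])
cv2.imwrite('pics/w1b.png',cv2.resize(im[:,:,::-1],(800,600)))
E
```

```text
t: 1.3
tool_pos: [0.413, 0.1772, 0.3447]
orientation: [-3.141, -0.0, 2.674]
contact_force: [1.3, 0.1, 0.1]
gripper_width: 1.0
finger_force: 0.0
t: 2.3
tool_pos: [0.5443, -0.2045, 0.307]
orientation: [-3.14, -0.002, 2.669]
contact_force: [-0.0, 0.8, -0.7]
gripper_width: 0.999
finger_force: 0.0
t: 2.9
tool_pos: [0.5437, -0.1994, 0.3091]
orientation: [2.812, 0.289, 2.42]
contact_force: [-0.2, 0.4, 0.6]
gripper_width: 0.999
finger_force: 0.0
[ 0.54467189 -0.19971037  0.30991016] [-0.63253619 -0.15966612  1.90484517  0.34130792  1.10215456 -1.641043  ]
cf [-0.34220378  0.34714433  1.15473408]
```

View pics/w1b.png

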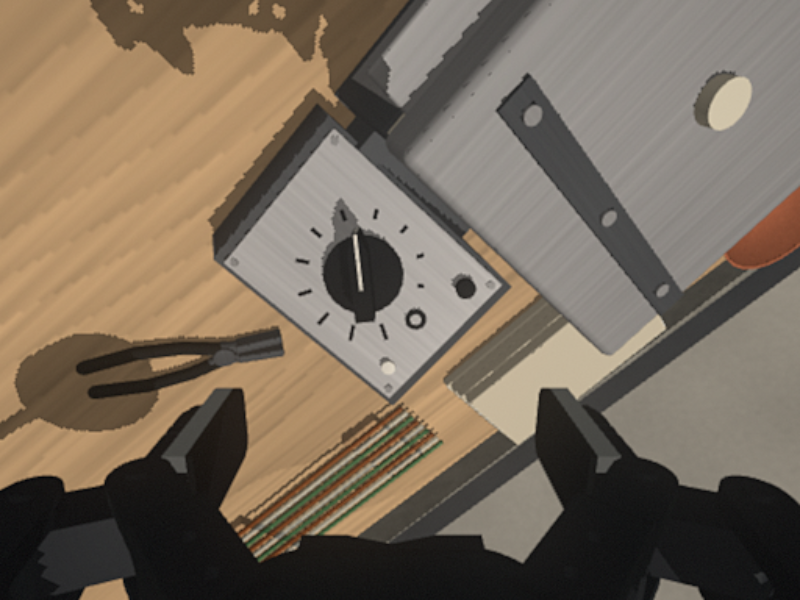

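Wrist view (scaled): skirt centre about (363,275), white line tip (355,233) to (361,291), off ring (416,319), panel corners (335,130), (505,288), (392,400) and (216,258). I'll triangulate with the top view.

```bash
python3 - <<'E'
from h import *
w=dict(np.load('w1.npz'));t=env.camera_params('top')
def tri(a,b):
    A=np.zeros((3,3));B=np.zeros(3);rs=[ray(t,*a),ray(w,*b)]
    for o,d in rs:
        d=d/np.linalg.norm(d);M=np.eye(3)-np.outer(d,d);A+=M;B+=M@o
    x=np.linalg.solve(A,B); return x,[np.linalg.norm(np.cross(x-o,d/np.linalg.norm(d)))*1000 for o,d in rs]
f=lambda u,v:(205+u/4-.375,105+v/4-.375); g=lambda u,v:(u*.64,v*.64)
for n,a,b in [('ring',(571,196),(416,319)),('skirt',(579,270),(363,274)),('tip',(549,333),(355,233)),('whiteend',(597,278),(361,291)),('cornBR',(661,129),(392,400)),('cornFR',(675,369),(216,258))]:
    print(n,*tri(f(*a),g(*b)))
E
```

```text
ring [ 0.68249451 -0.19885026  0.12482223] [np.float64(0.830010326947097), np.float64(0.8300103269471711)]
skirt [ 0.63277375 -0.20768537  0.10295719] [np.float64(0.6673906495434591), np.float64(0.6673906495434269)]
tip [ 0.58542592 -0.18374856  0.12824339] [np.float64(6.2445444821528575), np.float64(6.2445444821528815)]
whiteend [ 0.62063925 -0.21177443  0.13732031] [np.float64(1.0189668207260258), np.float64(1.0189668207259779)]
cornBR [ 0.72776915 -0.260896    0.13476341] [np.float64(0.5542278212969346), np.float64(0.5542278212968251)]
cornFR [ 0.56438959 -0.28746043  0.05946163] [np.float64(0.698287272522999), np.float64(0.6982872725228899)]
```

```bash
sed -i 's/radians(8.5)/radians(9.0)/' h.py; cat >> h.py <<'E'
PB=np.array([.634,-.2070,.1005]) # axis on panel
RP=Rk(0)@np.diag([1,-1,-1.])     # panel frame columns
def onpanel(p,u,v,h):
    o,d=ray(p,u,v);n=RP[:,2];s=((PB+h*n-o)@n)/(d@n);return RP.T@(o+s*d-PB)
E
python3 - <<'E'
from h import *
w=dict(np.load('w1.npz'));g=lambda u,v:onpanel(w,u*.64,v*.64,.036)
a,b=g(355,233),g(361,291);print(a,b,np.degrees(np.arctan2(*(a-b)[1::-1])))
print('ring',onpanel(w,416*.64,319*.64,0),'skirt',onpanel(w,363*.64,274*.64,.007),'blunt',g(366,322))
im=cv2.imread('pics/w1.png');c=im[110:230,170:300];print(c.shape)
G=PB+.026*RP[:,2];print('grip',G)
for a in (133,128,138,):
  Rt=Rk(a);plan(G+Rt[:,2]*(.019-.07),Rt)
E
```

```text
[-0.02644172  0.0232827   0.036     ] [ 0.00351571 -0.00442924  0.036     ] 137.22981537393207
ring [ 5.53483270e-02 -6.27120254e-04  7.00164086e-17] skirt [-0.00046191 -0.00028952  0.007     ] blunt [ 0.02133221 -0.01916833  0.036     ]
(120, 130, 3)
grip [ 0.62314721 -0.20871891  0.124064  ]
offset(tool,mm) [ -8.9 -21.2 149.6] rows>=3.0 rot [-0.08  0.08 -0.49] rows>=0.1
offset(tool,mm) [ -8.9 -21.2 149.6] rows>=3.0 rot [-0.08  0.09  4.51] rows>=0.5
offset(tool,mm) [ -8.9 -21.2 149.6] rows>=3.0 rot [-0.08  0.08 -5.49] rows>=0.6
```

Ring and skirt reproject to under 1 mm. The pointer is at about +138° (2.41 rad), so I turn clockwise by 138°. Approaching now.

```bash
python3 -m crank '[{"rot":[0,0,-5.5],"offset":[0,0,0],"hand":0.7},{"rot":[0,0,0],"offset":[-1.7,-5.5,40],"hand":0.7},{"rot":[0,0,0],"offset":[-1.7,-5.5,40],"hand":0.7},{"rot":[0,0,0],"offset":[-1.7,-5.5,40],"hand":0.7},{"rot":[0,0,0],"offset":[-1.7,-5.5,30],"hand":0.7},{"rot":[0,0,0],"offset":[0,0,0],"hand":0.7},{"rot":[0,0,0],"offset":[0,0,0],"hand":0.7}]'
python3 - <<'E'
from h import *
im,p=snap('wrist','w2.png'); np.savez('w2.npz',**{k:np.array(v) for k,v in p.items()})
Rt=Rk(138);G=PB+.026*RP[:,2];plan(G+Rt[:,2]*.013,Rt);print(pose()[2]['joints'])
cv2.imwrite('pics/w2b.png',cv2.resize(im[:,:,::-1],(800,600)))
E
```

```text
t: 3.65
tool_pos: [0.6026, -0.2118, 0.1693]
orientation: [2.84, 0.32, 2.517]
contact_force: [0.3, -1.0, 0.6]
gripper_width: 0.702
finger_force: 0.0
offset(tool,mm) [ 1.7 -0.5 64.2] rows>=1.3 rot [-0.03  0.19  0.03] rows>=0.0
[-0.58662969  0.10961309  1.91439102  0.39932232  0.82446147 -1.81129035]
```

View pics/w2b.png

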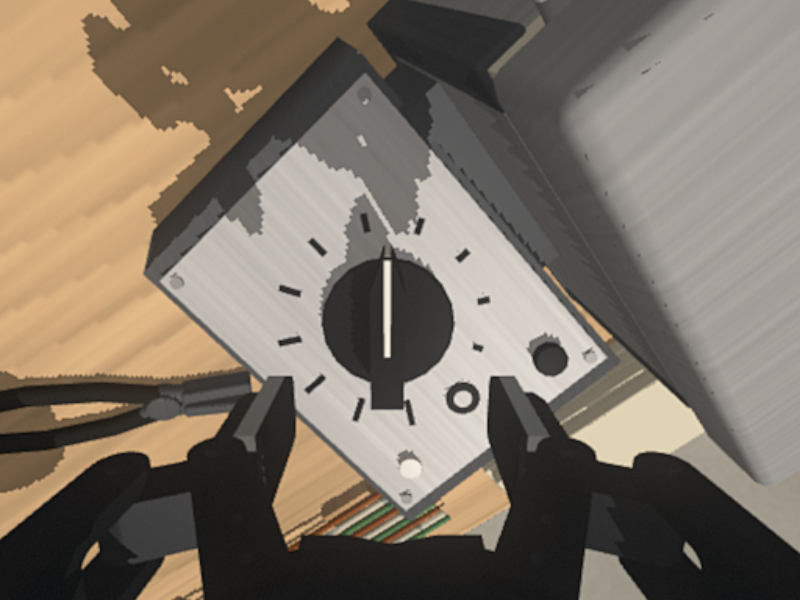

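The bar runs straight up the image at column 387, centred between the fingers and parallel to the tool's x. Descend and grip.

```bash
python3 -m crank '[{"rot":[0,0,0],"offset":[1,-0.5,20],"hand":0.7},{"rot":[0,0,0],"offset":[0.7,0,20],"hand":0.7},{"rot":[0,0,0],"offset":[0,0,15],"hand":0.7},{"rot":[0,0,0],"offset":[0,0,8],"hand":0.5},{"rot":[0,0,0],"offset":[0,0,0],"hand":0},{"rot":[0,0,0],"offset":[0,0,0],"hand":0},{"rot":[0,0,0],"offset":[0,0,0],"hand":0},{"rot":[0,0,0],"offset":[0,0,0],"hand":0},{"rot":[0,0,0],"offset":[0,0,0],"hand":0}]' 40
python3 - <<'E'
from h import *
Rt=Rk(138);G=PB+.026*RP[:,2];plan(G+Rt[:,2]*.013,Rt);print(pose()[2]['joints'])
E
```

```text
t: 4.6
tool_pos: [0.627, -0.2088, 0.1135]
orientation: [2.84, 0.324, 2.515]
contact_force: [-5.8, -1.5, 6.9]
gripper_width: 0.146
finger_force: 41.5
offset(tool,mm) [-0.3  1.2  1.9] rows>=0.0 rot [-0.07  0.26 -0.03] rows>=0.0
[-0.5561959   0.23030901  1.89921904  0.43234139  0.715889   -1.83604251]
```

```bash
python3 -m crank '[{"rot":[0,0,8],"offset":[0,0,0],"hand":0},{"rot":[0,0,8],"offset":[0,0,0],"hand":0},{"rot":[0,0,8],"offset":[0,0,0],"hand":0},{"rot":[0,0,8],"offset":[0,0,0],"hand":0},{"rot":[0,0,8],"offset":[0,0,0],"hand":0},{"rot":[0,0,8],"offset":[0,0,0],"hand":0},{"rot":[0,0,8],"offset":[0,0,0],"hand":0},{"rot":[0,0,0],"offset":[0,0,0],"hand":0}]'
python3 - <<'E'
from h import *
Rt=Rk(0);G=PB+.026*RP[:,2];plan(G+Rt[:,2]*.013,Rt);s=pose()[2];print(s['joints'],s['wrist_torque'])
E
```

```text
t: 5.4
tool_pos: [0.6277, -0.2084, 0.1139]
orientation: [2.705, -0.057, 1.597]
contact_force: [-2.5, -0.1, 5.9]
gripper_width: 0.152
finger_force: 41.2
offset(tool,mm) [0.4 0.1 1.9] rows>=0.0 rot [ 3.400e-01 -3.000e-02  8.181e+01] rows>=9.5
[-0.55547449  0.23045951  1.89860264  0.4337712   0.71543942 -0.85622672] [-0.02894103  0.27113508 -0.00333031]
```

```bash
python3 -m crank '[{"rot":[0,0,8.2],"offset":[0,0,0],"hand":0},{"rot":[0,0,8.2],"offset":[0,0,0],"hand":0},{"rot":[0,0,8.2],"offset":[0,0,0],"hand":0},{"rot":[0,0,8.2],"offset":[0,0,0],"hand":0},{"rot":[0,0,8.2],"offset":[0,0,0],"hand":0},{"rot":[0,0,8.2],"offset":[0,0,0],"hand":0},{"rot":[0,0,8.2],"offset":[0,0,0],"hand":0},{"rot":[0,0,8.2],"offset":[0,0,0],"hand":0},{"rot":[0,0,8.2],"offset":[0,0,0],"hand":0},{"rot":[0,0,8],"offset":[0,0,0],"hand":0},{"rot":[0,0,0],"offset":[0,0,0],"hand":0},{"rot":[0,0,0],"offset":[0,0,0],"hand":0}]'
python3 -m crank '[{"rot":[0,0,0],"offset":[0,0,0],"hand":0.6},{"rot":[0,0,0],"offset":[0,0,0],"hand":0.6},{"rot":[0,0,0],"offset":[0,0,-25],"hand":0.6},{"rot":[0,0,0],"offset":[0,0,-35],"hand":0.6},{"rot":[0,0,0],"offset":[0,0,-40],"hand":0.6},{"rot":[0,0,0],"offset":[0,0,-20],"hand":0.6},{"rot":[0,0,0],"offset":[0,0,0],"hand":0.6}]'
python3 - <<'E'
from h import *
im,p=snap('wrist','w3.png'); np.savez('w3.npz',**{k:np.array(v) for k,v in p.items()})
Rt=Rk(0);G=PB+.026*RP[:,2];plan(G+Rt[:,2]*.013,Rt);print(pose()[2]['joints'])
cv2.imwrite('pics/w3b.png',cv2.resize(im[:,:,::-1],(800,600)))
E
```

```text
t: 6.6
tool_pos: [0.6286, -0.2093, 0.1142]
orientation: [3.133, -0.442, 0.163]
contact_force: [1.6, -2.6, 6.0]
gripper_width: 0.151
finger_force: 41.1
t: 7.3
tool_pos: [0.5767, -0.2161, 0.2233]
orientation: [3.135, -0.44, 0.162]
contact_force: [0.1, 0.2, 0.1]
gripper_width: 0.598
finger_force: 0.0
offset(tool,mm) [  1.9   0.5 120.8] rows>=2.4 rot [ 0.15 -0.08  0.19] rows>=0.0
[-6.20993959e-01  4.58780850e-04  1.92694813e+00  3.78983078e-01
  9.26276282e-01  6.04569774e-01]
```

View pics/w3b.png

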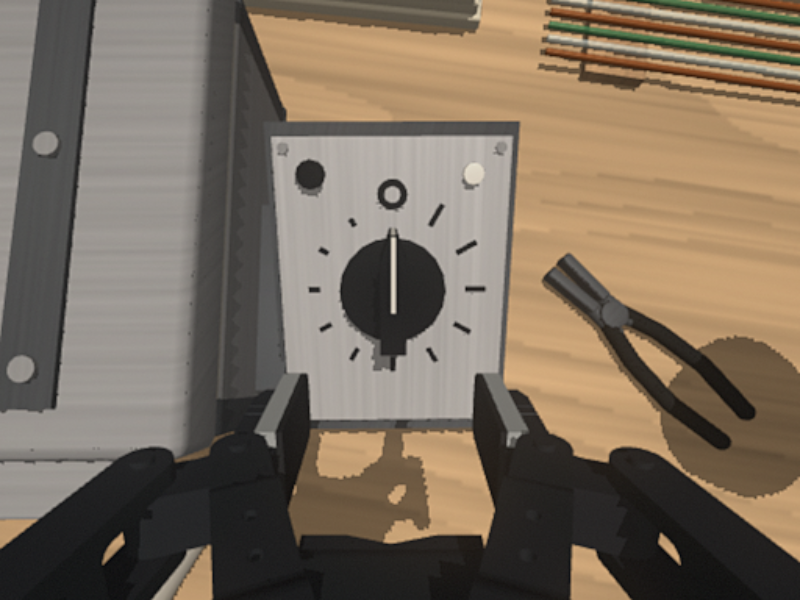

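The pointer's white line (393,232)–(393,313) points straight at the ring (392,194), so the selector is at off. Next is the lid. I'll fit the arm's kinematics to find which tool directions I can reach under the lip.

```bash
cat > kin.py <<'E'
from h import *
from scipy.optimize import least_squares
D=[([0.991,0.217,1.613,0,1.311,-.112],[.282,.558,.231],None),
([-0.63253619,-0.15966612,1.90484517,0.34130792,1.10215456,-1.641043],[0.54467189,-0.19971037,0.30991016],[2.812,.289,2.42]),
([-0.58662969,0.10961309,1.91439102,0.39932232,0.82446147,-1.81129035],[.6026,-.2118,.1693],[2.84,.32,2.517]),
([-0.5561959,0.23030901,1.89921904,0.43234139,0.715889,-1.83604251],[.627,-.2088,.1135],[2.84,.324,2.515]),
([-0.55547449,0.23045951,1.89860264,0.4337712,0.71543942,-0.85622672],[.6277,-.2084,.1139],[2.705,-.057,1.597]),
([-6.20993959e-01,4.58780850e-04,1.92694813e+00,3.78983078e-01,9.26276282e-01,6.04569774e-01],[.5767,-.2161,.2233],[3.135,-.44,.162])]
def fk(q,P,s4=1):
    a1,h,L1,L2,e,d,yo=P[:7]
    z=lambda a:R.from_euler('z',a).as_matrix();y=lambda a:R.from_euler('y',a).as_matrix()
    A=z(q[0]);p=A@np.array([a1,yo,h]);A=A@y(q[1]);p=p+A@np.array([0,0,L1]);A=A@y(q[2]);el=p.copy();p=p+A@np.array([e,0,L2])
    A=A@z(s4*q[3])@y(q[4]);wc=p.copy();p=p+A@np.array([0,0,d]);A=A@z(q[5])@z(-np.pi/2)
    return p,A,el,wc
def fit(s4):
    f=lambda P:np.concatenate([fk(q,P,s4)[0]-np.array(x) for q,x,o in D])
    return least_squares(f,[.05,.35,.4,.4,0,.25,0])
E
python3 - <<'E'
from kin import *
for s in(1,-1):
    r=fit(s);print(s,r.x.round(4),abs(r.fun).max())
    q,x,o=D[1];A=fk(q,r.x,s)[1];B=R.from_euler('xyz',o).as_matrix();print((A.T@B).round(3))
E
```

```text
1 [-0.0017  0.2965  0.4552  0.5595  0.0623  0.3058  0.0696] 0.0023262710592615865
[[-1.     0.001 -0.002]
 [-0.001 -1.     0.   ]
 [-0.002  0.     1.   ]]
-1 [ 0.2277 -0.2533 -0.0648  0.3052 -0.4553 -0.2281  0.0882] 0.04250004266843008
[[-0.953  0.274  0.128]
 [-0.297 -0.777 -0.555]
 [-0.053 -0.567  0.822]]
```

```bash
cat >> kin.py <<'E'
PR=np.array([-0.0017,.2965,.4552,.5595,.0623,.3058,.0696])
LO=np.array([-2.75,-.78,.31,-1.13,.13,-2.58]);HI=np.array([2.75,2.1,2.55,4.27,2.63,2.58])
def fkt(q):
    p,A,el,wc=fk(q,PR);return p,A@np.diag([-1,-1,1.]),el,wc
KO=np.array([.641,.023,0]);KR=R.from_euler('z',YAW).as_matrix()
def kw(v): return KO+KR@np.array(v)
def tool(phi,dec,roll=0): # tool z: heading phi from kiln x, dec degrees below horizontal; roll 0: tool y horizontal
    ph,de=np.radians([phi,dec]);z=np.array([np.cos(ph)*np.cos(de),np.sin(ph)*np.cos(de),-np.sin(de)])
    y=np.array([np.sin(ph),-np.cos(ph),0]);x=np.cross(y,z);return KR@np.column_stack([x,y,z])@R.from_euler('z',roll,degrees=True).as_matrix()
def ik(X,Rt,seeds=None,n=12,rng=np.random.default_rng(0)):
    best=None
    f=lambda q:np.concatenate([fkt(q)[0]-X,.2*R.from_matrix(fkt(q)[1].T@Rt).as_rotvec()])
    for s in (seeds or [rng.uniform(LO,HI) for _ in range(n)]):
        r=least_squares(f,np.clip(s,LO+.01,HI-.01),bounds=(LO,HI),max_nfev=60)
        if best is None or r.cost<best.cost: best=r
        if best.cost<1e-8: break
    return best.x,np.sqrt(2*best.cost)
E
time python3 - <<'E'
from kin import *
for dec in(0,15,30,45):
  for phi in(-75,-50,-25,0,25,50,75):
    q,e=ik(kw([-.150,0,.115]),tool(phi,dec),n=8)
    q2,e2=ik(kw([-.10,0,.30]),tool(phi,dec),[q]) if e<.003 else (q,9)
    p,A,el,wc=fkt(q); print(dec,phi,'err %.3f %.3f'%(e,e2),q.round(2) if e<.003 else '','el z %.2f wc'%el[2],wc.round(2))
E
```

```text
0 -75 err 0.081 9.000  el z 0.67 wc [0.45 0.32 0.18]
0 -50 err 0.005 9.000  el z 0.67 wc [0.26 0.19 0.11]
0 -25 err 0.000 0.005 [ 0.07  0.58  2.53  3.49  1.54 -1.58] el z 0.68 wc [0.2  0.08 0.11]
0 0 err 0.003 0.024 [-0.61  0.61  2.55  2.37  1.59 -1.59] el z 0.67 wc [ 0.19 -0.05  0.11]
0 25 err 0.000 0.000 [-0.86  0.58  2.38  1.69  1.55 -1.39] el z 0.68 wc [ 0.24 -0.17  0.12]
0 50 err 0.000 0.000 [-0.83  0.65  2.12  1.3   1.67 -1.21] el z 0.66 wc [ 0.34 -0.26  0.11]
0 75 err 0.000 0.000 [-0.71  0.76  1.84  1.04  1.87 -1.11] el z 0.63 wc [ 0.46 -0.3   0.12]
15 -75 err 0.050 9.000  el z 0.71 wc [0.43 0.29 0.24]
15 -50 err 0.016 9.000  el z 0.73 wc [0.26 0.17 0.19]
15 -25 err 0.018 9.000  el z 0.73 wc [0.22 0.1  0.18]
15 0 err 0.033 9.000  el z 0.72 wc [ 0.22 -0.08  0.16]
15 25 err 0.000 0.000 [-0.82  0.29  2.45  1.61  1.27 -1.15] el z 0.73 wc [ 0.25 -0.17  0.19]
15 50 err 0.000 0.000 [-0.8   0.44  2.18  1.21  1.47 -1.06] el z 0.71 wc [ 0.34 -0.25  0.19]
15 75 err 0.000 0.000 [-0.69  0.59  1.9   0.94  1.69 -1.03] el z 0.68 wc [ 0.46 -0.29  0.19]
30 -75 err 0.015 9.000  el z 0.73 wc [0.4
[... 330 characters left out ...]
l z 0.74 wc [ 0.36 -0.23  0.27]
30 75 err 0.000 0.000 [-0.65  0.42  1.95  0.84  1.52 -0.93] el z 0.71 wc [ 0.47 -0.26  0.27]
45 -75 err 0.008 9.000  el z 0.75 wc [0.4  0.2  0.32]
45 -50 err 0.053 9.000  el z 0.74 wc [0.33 0.06 0.37]
45 -25 err 0.004 9.000  el z 0.74 wc [0.29 0.05 0.34]
45 0 err 0.000 0.000 [-0.37 -0.26  2.52  1.16  0.4   0.05] el z 0.74 wc [ 0.28 -0.03  0.33]
45 25 err 0.000 0.000 [-0.58 -0.1   2.4   1.08  0.83 -0.37] el z 0.75 wc [ 0.31 -0.12  0.33]
45 50 err 0.000 0.000 [-0.62  0.1   2.2   0.9   1.13 -0.6 ] el z 0.75 wc [ 0.38 -0.19  0.33]
45 75 err 0.000 0.000 [-0.56  0.27  1.99  0.7   1.36 -0.79] el z 0.74 wc [ 0.47 -0.22  0.33]
real	0m14.651s
user	0m14.777s
sys	0m0.167s
```

```bash
python3 - <<'E'
from kin import *
from scipy.spatial.transform import Slerp
X,Rc,s=pose();q=s['joints'];print(fkt(q)[0]-X)
Rt=tool(35,12);A=kw([-.22,-.14,.32])
S=Slerp([0,1],R.from_matrix([Rc,Rt]))
def st(X,Rm,n):
    global q
    q0=q;q,e=ik(X,Rm,[q]);print(n,q.round(2),'e %.4f'%e,'wc',fkt(q)[3].round(2))
st(A,Rc,'A')
for a in np.linspace(0,1,7)[1:]: st(A,S(a).as_matrix(),'r%.2f'%a)
for k in ([-.22,-.14,.2],[-.22,-.05,.112],[-.165,0,.112],[-.135,0,.112],[-.13,0,.15],[-.11,0,.25],[-.085,0,.3],[-.085,0,.33]): st(kw(k),Rt,k)
plan(A,Rt); print('B in tool axes',Rt.T@(kw([-.22,-.05,.112])-A)*1000,'C',Rt.T@(kw([-.165,0,.112])-kw([-.22,-.05,.112]))*1000)
E
```

```text
[ 4.60799088e-05 -5.20479459e-05  1.50852651e-04]
A [-0.68 -0.45  2.1   0.34  1.2   0.65] e 0.0000 wc [ 0.32 -0.17  0.6 ]
r0.17 [-0.82 -0.47  2.16  0.56  1.23  0.37] e 0.0000 wc [ 0.28 -0.2   0.57]
r0.33 [-0.94 -0.45  2.2   0.76  1.3   0.11] e 0.0000 wc [ 0.26 -0.24  0.54]
r0.50 [-1.04 -0.38  2.22  0.92  1.4  -0.12] e 0.0000 wc [ 0.24 -0.27  0.51]
r0.67 [-1.11 -0.28  2.23  1.04  1.51 -0.32] e 0.0000 wc [ 0.23 -0.3   0.47]
r0.83 [-1.15 -0.15  2.21  1.13  1.62 -0.51] e 0.0000 wc [ 0.22 -0.33  0.43]
r1.00 [-1.16 -0.01  2.18  1.19  1.74 -0.67] e 0.0000 wc [ 0.23 -0.36  0.38]
[-0.22, -0.14, 0.2] [-1.16  0.26  2.2   1.16  1.63 -0.94] e 0.0000 wc [ 0.23 -0.36  0.26]
[-0.22, -0.05, 0.112] [-1.1   0.4   2.34  1.22  1.49 -1.19] e 0.0000 wc [ 0.22 -0.27  0.18]
[-0.165, 0, 0.112] [-0.88  0.4   2.35  1.42  1.41 -1.18] e 0.0000 wc [ 0.26 -0.21  0.18]
[-0.135, 0, 0.112] [-0.81  0.42  2.31  1.48  1.38 -1.15] e 0.0000 wc [ 0.29 -0.21  0.18]
[-0.13, 0, 0.15] [-0.8   0.3   2.33  1.47  1.39 -1.05] e 0.0000 wc [ 0.3  -0.21  0.21]
[-0.11, 0, 0.25] [-0.75  0.04  2.31  1.45  1.39 -0.76] e 0.0000 wc [ 0.32 -0.2   0.31]
[-0.085, 0, 0.3] [-0.7  -0.04  2.26  1.46  1.37 -0.63] e 0.0000 wc [ 0.34 -0.2   0.36]
[-0.085, 0, 0.33] [-0.7  -0.1   2.24  1.45  1.37 -0.55] e 0.0000 wc [ 0.34 -0.2   0.39]
offset(tool,mm) [ -65.2  -85.1 -140.3] rows>=3.5 rot [ 28.43  51.29 -22.31] rows>=7.3
B in tool axes [-192.72190875  -73.72368399   93.73944904] C [15.3297831  -9.41089822 72.12095912]
```

```bash
python3 -m crank '[{"rot":[0,0,0],"offset":[0,0,-40],"hand":0},{"rot":[0,0,0],"offset":[-16,-21,-25],"hand":0},{"rot":[0,0,0],"offset":[-16,-21,-25],"hand":0},{"rot":[0,0,0],"offset":[-16,-21,-25],"hand":0},{"rot":[0,0,0],"offset":[-17,-22,-25],"hand":0},{"rot":[0,0,0],"offset":[0,0,0],"hand":0}]'
python3 -m crank '[{"rot":[2.85,5.13,-2.23],"offset":[0,0,0],"hand":0},{"rot":[2.85,5.13,-2.23],"offset":[0,0,0],"hand":0},{"rot":[2.85,5.13,-2.23],"offset":[0,0,0],"hand":0},{"rot":[2.85,5.13,-2.23],"offset":[0,0,0],"hand":0},{"rot":[2.85,5.13,-2.23],"offset":[0,0,0],"hand":0},{"rot":[2.85,5.13,-2.23],"offset":[0,0,0],"hand":0},{"rot":[2.85,5.13,-2.23],"offset":[0,0,0],"hand":0},{"rot":[2.85,5.13,-2.23],"offset":[0,0,0],"hand":0},{"rot":[2.85,5.13,-2.23],"offset":[0,0,0],"hand":0},{"rot":[2.85,5.13,-2.23],"offset":[0,0,0],"hand":0},{"rot":[0,0,0],"offset":[0,0,0],"hand":0},{"rot":[0,0,0],"offset":[0,0,0],"hand":0}]'
python3 - <<'E'
from kin import *
X,Rc,s=pose();print(s['joints'],s['contact_force'])
plan(kw([-.22,-.05,.112]),tool(35,12))
im,p=snap('wrist','w4.png')
E
```

```text
t: 7.95
tool_pos: [0.4447, -0.1481, 0.3194]
orientation: [3.138, -0.437, 0.161]
contact_force: [-0.3, -0.6, -0.0]
gripper_width: 0.001
finger_force: 0.0
t: 9.15
tool_pos: [0.4462, -0.1496, 0.3174]
orientation: [-3.103, -1.362, 0.729]
contact_force: [-0.3, 0.3, 0.2]
gripper_width: 0.004
finger_force: 0.0
[-1.15907568 -0.00755     2.18481662  1.19141813  1.73450186 -0.66754868] [-0.2743178   0.34162356  0.20135288]
offset(tool,mm) [-191.   -72.4   92.7] rows>=4.5 rot [-0.06 -0.03 -0.46] rows>=0.1
```

View pics/w4.png

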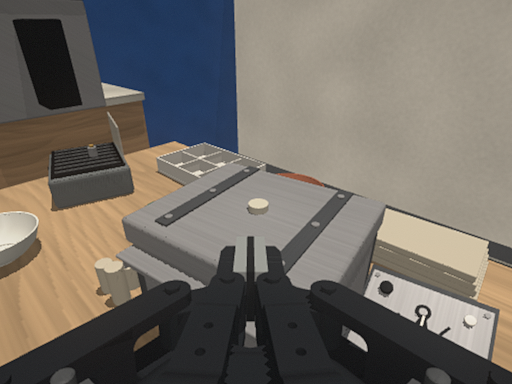

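The view shows the shut fingers pointing at the kiln's front corner, with the lip, posts and lid all clear. Lowering in front of the lip.

```bash
python3 -m crank '[{"rot":[0,0,0],"offset":[-27,-10,13],"hand":0},{"rot":[0,0,0],"offset":[-27,-10,13],"hand":0},{"rot":[0,0,0],"offset":[-27,-10,13],"hand":0},{"rot":[0,0,0],"offset":[-27,-11,13],"hand":0},{"rot":[0,0,0],"offset":[-27,-11,13],"hand":0},{"rot":[0,0,0],"offset":[-28,-10,14],"hand":0},{"rot":[0,0,0],"offset":[-28,-10,14],"hand":0},{"rot":[0,0,0],"offset":[0,0,0],"hand":0},{"rot":[0,0,0],"offset":[0,0,0],"hand":0}]'
python3 - <<'E'
from kin import *
X,Rc,s=pose();print(KR.T@(X-KO),(KR.T@s['contact_force']).round(2))
plan(kw([-.16,0,.112]),tool(35,12))
print('per 10mm kiln x',Rc.T@KR@[10,0,0],'y',Rc.T@KR@[0,10,0],'z',Rc.T@[0,0,10])
E
```

```text
t: 10.1
tool_pos: [0.4332, -0.0625, 0.1144]
orientation: [-3.135, -1.362, 0.762]
contact_force: [-0.3, -1.1, 0.6]
gripper_width: -0.003
finger_force: 0.0
[-0.21859584 -0.05189817  0.11441415] [-0.47 -1.    0.62]
offset(tool,mm) [13.7 -8.9 76.6] rows>=1.6 rot [-0.03 -0.04 -0.07] rows>=0.0
per 10mm kiln x [1.70532608 5.73846939 8.01010812] y [ 1.17874263 -8.1896145   5.6161179 ] z [ 9.78276182 -0.01354564 -2.07301417]
```

```bash
python3 -m crank '[{"rot":[0,0,0],"offset":[4,-3,25],"hand":0},{"rot":[0,0,0],"offset":[5,-3,26],"hand":0},{"rot":[0,0,0],"offset":[5,-3,25],"hand":0},{"rot":[0,0,0],"offset":[0,0,0],"hand":0},{"rot":[0,0,0],"offset":[0,0,0],"hand":0}]'
python3 -c "
from kin import *
X,Rc,s=pose();print(KR.T@(X-KO),(KR.T@s['contact_force']).round(2))"
python3 -m crank '[{"rot":[0,0,0],"offset":[0.8,2.9,4],"hand":0},{"rot":[0,0,0],"offset":[0.8,2.9,4],"hand":0},{"rot":[0,0,0],"offset":[0,0,0],"hand":0}]'
python3 -c "
from kin import *
X,Rc,s=pose();print(KR.T@(X-KO),(KR.T@s['contact_force']).round(2))"
python3 -m crank '[{"rot":[0,0,0],"offset":[0.7,2.3,3.2],"hand":0},{"rot":[0,0,0],"offset":[0,0,0],"hand":0},{"rot":[0,0,0],"offset":[0,0,0],"hand":0}]'
python3 -c "
from kin import *
X,Rc,s=pose();print(KR.T@(X-KO),(KR.T@s['contact_force']).round(2))"
python3 -m crank '[{"rot":[0,0,0],"offset":[0.7,2.3,3.2],"hand":0},{"rot":[0,0,0],"offset":[0,0,0],"hand":0},{"rot":[0,0,0],"offset":[0,0,0],"hand":0}]'
python3 -c "
from kin import *
X,Rc,s=pose();print(KR.T@(X-KO),(KR.T@s['contact_force']).round(2))"
```

```text
t: 10.6
tool_pos: [0.4831, -0.0028, 0.1133]
orientation: [3.126, -1.362, 0.785]
contact_force: [0.2, 0.4, -0.5]
gripper_width: -0.0
finger_force: 0.0
[-0.15997901 -0.00082746  0.11325197] [ 0.22  0.33 -0.47]
t: 10.9
tool_pos: [0.4928, -0.0016, 0.1117]
orientation: [-3.14, -1.362, 0.766]
contact_force: [0.4, -0.5, -0.3]
gripper_width: -0.0
finger_force: 0.0
[-0.15025206 -0.00114998  0.11166662] [ 0.3  -0.56 -0.32]
t: 11.2
tool_pos: [0.4958, 0.0002, 0.1111]
orientation: [-3.13, -1.362, 0.757]
contact_force: [-0.2, -0.6, -0.2]
gripper_width: -0.001
finger_force: 0.0
[-0.14693511  0.00017436  0.11114385] [-0.33 -0.55 -0.18]
t: 11.5
tool_pos: [0.4994, 0.0012, 0.111]
orientation: [-3.128, -1.361, 0.756]
contact_force: [-5.0, -2.0, -0.1]
gripper_width: -0.002
finger_force: 2.4
[-0.14323771  0.00060588  0.11104371] [-5.28 -1.18 -0.11]
```

The catch plate is found: −5.3 N at the expected depth. Push back about 9 mm more.

```bash
python3 -m crank '[{"rot":[0,0,0],"offset":[0.8,2.6,3.6],"hand":0},{"rot":[0,0,0],"offset":[0.7,2.3,3.2],"hand":0},{"rot":[0,0,0],"offset":[0,0,0],"hand":0},{"rot":[0,0,0],"offset":[0,0,0],"hand":0}]'
python3 -c "
from kin import *
X,Rc,s=pose();print(KR.T@(X-KO),(KR.T@s['contact_force']).round(2))"
```

```text
t: 11.9
tool_pos: [0.5076, 0.0026, 0.111]
orientation: [-3.127, -1.361, 0.755]
contact_force: [-6.1, -2.4, 0.9]
gripper_width: 0.002
finger_force: 3.4
[-0.13493438  0.00075047  0.11100072] [-6.39 -1.43  0.94]
```

```bash
python3 -m crank '[{"rot":[0,0,0],"offset":[4.9,0,-1],"hand":0},{"rot":[0,0,0],"offset":[4.9,0,-1],"hand":0},{"rot":[0,0,0],"offset":[3.9,0,-0.8],"hand":0},{"rot":[0,0,0],"offset":[0,0,0],"hand":0}]'
python3 -c "
from kin import *
X,Rc,s=pose();print(KR.T@(X-KO),(KR.T@s['contact_force']).round(2))"
python3 -m crank '[{"rot":[0,0,0],"offset":[3.9,0,-0.8],"hand":0},{"rot":[0,0,0],"offset":[3.9,0,-0.8],"hand":0},{"rot":[0,0,0],"offset":[0,0,0],"hand":0}]'
python3 -c "
from kin import *
X,Rc,s=pose();print(KR.T@(X-KO),(KR.T@s['contact_force']).round(2))"
```

```text
t: 12.3
tool_pos: [0.5064, 0.0036, 0.1229]
orientation: [-3.119, -1.356, 0.748]
contact_force: [-7.0, -1.4, -5.8]
gripper_width: -0.001
finger_force: 4.0
[-0.13597249  0.00188484  0.12293286] [-7.11 -0.32 -5.8 ]
t: 12.6
tool_pos: [0.5063, 0.0037, 0.1305]
orientation: [-3.116, -1.355, 0.746]
contact_force: [-8.2, -2.7, -5.7]
gripper_width: -0.0
finger_force: 4.4
[-0.1360964   0.00198797  0.13046213] [-8.49 -1.37 -5.74]
```

The downward reaction holds steady at about 5.7 N, so the lid is rising. Continue.

```bash
python3 -m crank '[{"rot":[0,0,0],"offset":[4.1,0.6,0],"hand":0},{"rot":[0,0,0],"offset":[4,0,-0.8],"hand":0},{"rot":[0,0,0],"offset":[4,0,-0.8],"hand":0},{"rot":[0,0,0],"offset":[0,0,0],"hand":0}]'
python3 -c "
from kin import *
X,Rc,s=pose();print(KR.T@(X-KO),(KR.T@s['contact_force']).round(2))"
python3 -m crank '[{"rot":[0,0,0],"offset":[5,0,-1],"hand":0},{"rot":[0,0,0],"offset":[5,0,-1],"hand":0},{"rot":[0,0,0],"offset":[5,0,-1],"hand":0},{"rot":[0,0,0],"offset":[0,0,0],"hand":0}]'
python3 -c "
from kin import *
X,Rc,s=pose();print(KR.T@(X-KO),(KR.T@s['contact_force']).round(2));snap('wrist','w5.png')"
```

```text
t: 13.0
tool_pos: [0.5046, 0.0037, 0.1321]
orientation: [-3.093, -1.328, 0.719]
contact_force: [-4.9, -5.0, -33.6]
gripper_width: 0.001
finger_force: 17.5
[-0.13768414  0.00231307  0.1321458 ] [ -5.64  -4.14 -33.58]
t: 13.4
tool_pos: [0.5009, 0.0033, 0.1331]
orientation: [-3.07, -1.291, 0.691]
contact_force: [-2.0, -9.3, -73.5]
gripper_width: -0.001
finger_force: 34.8
[-0.14143511  0.00245923  0.13305047] [ -3.45  -8.91 -73.53]
```

View pics/w5.png

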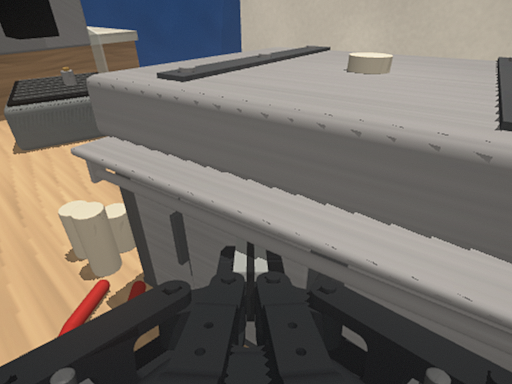

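The lid is caught at 73 N: the push slackened to about 7 mm as the load grew. I'll relieve it downwards, then push deeper before lifting.

```bash
python3 -m crank '[{"rot":[0,0,0],"offset":[-12,0,2.5],"hand":0},{"rot":[0,0,0],"offset":[-12,0,2.5],"hand":0},{"rot":[0,0,0],"offset":[-12,0,2.5],"hand":0},{"rot":[0,0,0],"offset":[0,0,0],"hand":0},{"rot":[0,0,0],"offset":[0,0,0],"hand":0}]'
python3 -c "
from kin import *
X,Rc,s=pose();print(KR.T@(X-KO),(KR.T@s['contact_force']).round(2));plan(kw([-.13,0,.12]),tool(35,12))"
```

```text
t: 13.95
tool_pos: [0.508, 0.0037, 0.1226]
orientation: [-3.115, -1.36, 0.745]
contact_force: [-6.9, -1.5, -1.6]
gripper_width: 0.0
finger_force: 3.5
[-0.13433958  0.00170505  0.12259597] [-7.07 -0.37 -1.64]
offset(tool,mm) [-2.   3.9  3. ] rows>=0.1 rot [-0.19  0.06 -0.28] rows>=0.0
```

```bash
python3 -m crank '[{"rot":[0,0,0],"offset":[0.5,1.7,2.4],"hand":0},{"rot":[0,0,0],"offset":[0,0,0],"hand":0},{"rot":[0,0,0],"offset":[0,0,0],"hand":0}]'
python3 -c "
from kin import *
X,Rc,s=pose();print(KR.T@(X-KO),(KR.T@s['contact_force']).round(2))"
python3 -m crank '[{"rot":[0,0,0],"offset":[0.3,1.1,1.6],"hand":0},{"rot":[0,0,0],"offset":[0,0,0],"hand":0},{"rot":[0,0,0],"offset":[0,0,0],"hand":0}]'
python3 -c "
from kin import *
X,Rc,s=pose();print(KR.T@(X-KO),(KR.T@s['contact_force']).round(2))"
```

```text
t: 14.25
tool_pos: [0.5109, 0.0042, 0.1226]
orientation: [-3.12, -1.359, 0.749]
contact_force: [-7.8, -2.7, -2.2]
gripper_width: 0.001
finger_force: 3.8
[-0.13140705  0.00175215  0.12262385] [-8.14 -1.48 -2.16]
t: 14.55
tool_pos: [0.5119, 0.0046, 0.1225]
orientation: [-3.115, -1.359, 0.745]
contact_force: [-18.9, -9.2, 1.0]
gripper_width: 0.001
finger_force: 9.7
[-0.13038678  0.00201668  0.12254077] [-20.07  -6.11   0.99]
```

The plate is bottomed at x = −0.1308, so full travel. Now lift.

```bash
python3 -m crank '[{"rot":[0,0,0],"offset":[3.9,0,-0.8],"hand":0},{"rot":[0,0,0],"offset":[3.9,0,-0.8],"hand":0},{"rot":[0,0,0],"offset":[0,0,0],"hand":0}]'
python3 -c "
from kin import *
X,Rc,s=pose();print(KR.T@(X-KO),(KR.T@s['contact_force']).round(2))"
python3 -m crank '[{"rot":[0,0,0],"offset":[3.9,0,-0.8],"hand":0},{"rot":[0,0,0],"offset":[3.9,0,-0.8],"hand":0},{"rot":[0,0,0],"offset":[0,0,0],"hand":0}]'
python3 -c "
from kin import *
X,Rc,s=pose();print(KR.T@(X-KO),(KR.T@s['contact_force']).round(2))"
```

```text
t: 14.85
tool_pos: [0.5111, 0.0054, 0.1281]
orientation: [-3.107, -1.353, 0.738]
contact_force: [-12.3, -3.6, -5.8]
gripper_width: 0.0
finger_force: 5.3
[-0.1310451   0.00297743  0.12808647] [-12.7   -1.68  -5.77]
t: 15.15
tool_pos: [0.5102, 0.0056, 0.1317]
orientation: [-3.098, -1.342, 0.728]
contact_force: [-8.6, -3.2, -19.4]
gripper_width: -0.0
finger_force: 11.6
[-0.13191583  0.00325038  0.13170431] [ -9.02  -1.77 -19.35]
```

```bash
cat > lid.py <<'E'
from kin import *
def cen(im,near):
    m=((im.min(2)>150)&(im.max(2)-im[:,:,2].astype(int)>12)).astype(np.uint8)
    n,l,st,c=cv2.connectedComponentsWithStats(m)
    return [(c[i].round(1),st[i,4]) for i in range(1,n) if st[i,4]>40 and np.linalg.norm(c[i]-near)<60]
E
python3 - <<'E'
from lid import *
X,Rc,s=pose();p=env.camera_params('wrist');T=np.array(p['world_to_cam']);c=-T[:3,:3].T@T[:3,3]
tc=Rc.T@(c-X);Ra=T[:3,:3]@Rc
def params(X,o):
    r=R.from_euler('xyz',o).as_matrix();M=np.eye(4);M[:3,:3]=Ra@r.T;M[:3,3]=-M[:3,:3]@(np.array(X)+r@tc);return {'intrinsics':p['intrinsics'],'world_to_cam':M}
p4=params([.4462,-.1496,.3174],[-3.103,-1.362,.729]);p5=params([.5009,.0033,.1331],[-3.07,-1.291,.691])
top=env.camera_params('top')
im,pn=snap('wrist','w6.png')
w4=cv2.imread('pics/w4.png')[:,:,::-1];w5=cv2.imread('pics/w5.png')[:,:,::-1]
print(cen(w4,(259,206)),cen(w5,(370,62)),cen(im,(365,90)))
# plug shut location
A=[];B=[]
for o,d in (ray(top,272.3,165.7),ray(p4,259,206)):
    d=d/np.linalg.norm(d);M=np.eye(3)-np.outer(d,d);A.append(M);B.append(M@o)
x=np.linalg.solve(sum(A),sum(B));print('plug',x,KR.T@(x-KO))
for n,pp in(('4',p4),('5',p5),('now',pn)):
    print(n,[(a,proj(pp,kw([kx,ky,kz])).round(1)) for a in(0,.02,.04,.08) for k0 in[KR.T@(x-KO)] for kx,ky,kz in [(.12+(k0[0]-.12)*np.cos(a)+(k0[2]-.15)*np.sin(a),k0[1],.15+(.12-k0[0])*np.sin(a)+(k0[2]-.15)*np.cos(a))]])
E
```

```text
[(array([257.9, 202.6]), np.int32(167))] [(array([382. ,  26.9]), np.int32(14516))] []
plug [0.6360081  0.01870065 0.19794688] [-0.00560301 -0.00346551  0.19794688]
4 [(0, array([257.9, 206.2])), (0.02, array([258.3, 204.4])), (0.04, array([258.7, 202.5])), (0.08, array([259.6, 198.8]))]
5 [(0, array([367.9,  71.1])), (0.02, array([369. ,  66.9])), (0.04, array([370.2,  62.8])), (0.08, array([372.5,  54.5]))]
now [(0, array([364.7,  79.9])), (0.02, array([365.8,  75.8])), (0.04, array([366.9,  71.7])), (0.08, array([369.3,  63.4]))]
```

View pics/w6.png

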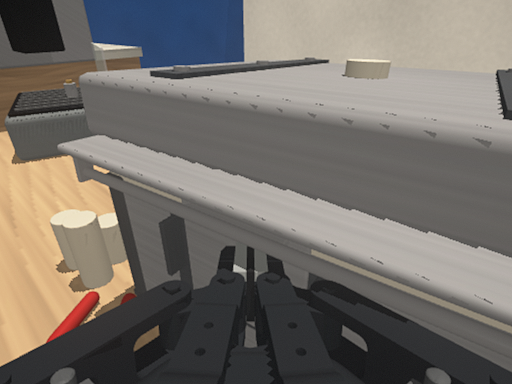

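w6: a cream gap has opened between shell and lid, around (150,185) and (380,270), and the plug is at (368,68), up from before. The lid is lifting, so I carry on.

```bash
python3 -m crank '[{"rot":[0,0,0],"offset":[4,0.4,-0.2],"hand":0},{"rot":[0,0,0],"offset":[4,0.4,-0.2],"hand":0},{"rot":[0,0,0],"offset":[0,0,0],"hand":0}]'
python3 -c "
from kin import *
X,Rc,s=pose();print(KR.T@(X-KO),(KR.T@s['contact_force']).round(2))"
```

```text
t: 15.5
tool_pos: [0.5096, 0.0057, 0.1323]
orientation: [-3.083, -1.323, 0.711]
contact_force: [-9.9, -6.5, -37.6]
gripper_width: -0.003
finger_force: 20.6
[-0.13248026  0.00345186  0.13229829] [-10.79  -4.9  -37.6 ]
```

The lid is up about 10 mm, but the force climbs with the tool stuck at z = 0.132. The flat fingertip is meeting the underside of the catch's forward hook. A steeper finger (about 45°) keeps the tip low on the plate while its back lifts the keeper. Back off and reorient.

```bash
python3 -m crank '[{"rot":[0,0,0],"offset":[-12,0,2.5],"hand":0},{"rot":[0,0,0],"offset":[-12,0,2.5],"hand":0},{"rot":[0,0,0],"offset":[-15,0,3],"hand":0},{"rot":[0,0,0],"offset":[-4,-14,-20],"hand":0},{"rot":[0,0,0],"offset":[-4,-14,-20],"hand":0},{"rot":[0,0,0],"offset":[0,0,0],"hand":0}]'
python3 - <<'E'
from kin import *
from scipy.spatial.transform import Slerp
X,Rc,s=pose();q=s['joints'];print(KR.T@(X-KO),(KR.T@s['contact_force']).round(2))
Rt=tool(12,45);S=Slerp([0,1],R.from_matrix([Rc,Rt]))
def st(X,Rm,n):
    global q
    q,e=ik(X,Rm,[q]);print(n,q.round(2),'e %.4f'%e)
for a in(.25,.5,.75,1): st(X,S(a).as_matrix(),a)
for k in([-.16,0,.1],[-.135,0,.1],[-.135,0,.135]): st(kw(k),Rt,k)
plan(kw([-.165,0,.1]),Rt); o=Rt.T@(kw([-.165,0,.1])-X);print('in new axes',o*1000)
print('x10',Rt.T@KR@[10,0,0],'y',Rt.T@KR@[0,10,0],'z',Rt.T@[0,0,10])
E
```

```text
t: 16.1
tool_pos: [0.4656, -0.0045, 0.1081]
orientation: [-3.117, -1.362, 0.742]
contact_force: [0.3, 0.0, 0.6]
gripper_width: -0.002
finger_force: 0.0
[-0.17758283  0.00030542  0.10811969] [ 0.29 -0.04  0.61]
0.25 [-0.88  0.22  2.45  1.42  1.25 -1.05] e 0.0000
0.5 [-0.81  0.03  2.51  1.41  1.07 -0.85] e 0.0000
0.75 [-0.7  -0.14  2.54  1.34  0.87 -0.59] e 0.0000
1 [-0.56 -0.25  2.54  1.14  0.67 -0.23] e 0.0000
[-0.16, 0, 0.1] [-0.52 -0.18  2.5   1.21  0.62 -0.27] e 0.0000
[-0.135, 0, 0.1] [-0.47 -0.11  2.45  1.24  0.59 -0.27] e 0.0000
[-0.135, 0, 0.135] [-0.47 -0.21  2.44  1.09  0.63 -0.09] e 0.0000
offset(tool,mm) [-5.8  7.5 11.6] rows>=0.3 rot [-20.53 -32.54  10.81] rows>=4.7
in new axes [ 2.91658735  2.91486642 14.39955962]
x10 [6.91654801 2.07911691 6.91654801] y [ 1.47015766 -9.78147601  1.47015766] z [ 7.07106781  0.         -7.07106781]
```

```bash
python3 -m crank '[{"rot":[0,0,0],"offset":[0,3,8],"hand":0},{"rot":[-3.42,-5.42,1.8],"offset":[0,0,0],"hand":0},{"rot":[-3.42,-5.42,1.8],"offset":[0,0,0],"hand":0},{"rot":[-3.42,-5.42,1.8],"offset":[0,0,0],"hand":0},{"rot":[-3.42,-5.42,1.8],"offset":[0,0,0],"hand":0},{"rot":[-3.42,-5.42,1.8],"offset":[0,0,0],"hand":0},{"rot":[-3.42,-5.42,1.8],"offset":[0,0,0],"hand":0},{"rot":[0,0,0],"offset":[0,0,0],"hand":0},{"rot":[0,0,0],"offset":[0,0,0],"hand":0}]'
python3 - <<'E'
from kin import *
X,Rc,s=pose();print(KR.T@(X-KO),(KR.T@s['contact_force']).round(2))
plan(kw([-.152,0,.098]),tool(12,45))
E
```

```text
t: 17.0
tool_pos: [0.4752, 0.0002, 0.1072]
orientation: [-3.141, -0.8, 0.384]
contact_force: [-0.0, 0.5, -1.0]
gripper_width: -0.005
finger_force: 0.0
[-0.1673036   0.00343818  0.10719379] [ 0.06  0.54 -1.03]
offset(tool,mm) [ 3.3  6.8 16.5] rows>=0.4 rot [-0.71 -0.82  0.7 ] rows>=0.2
```

```bash
python3 -m crank '[{"rot":[0,0,0],"offset":[1.6,3.4,8],"hand":0},{"rot":[0,0,0],"offset":[1.6,3.4,8],"hand":0},{"rot":[0,0,0],"offset":[0,0,0],"hand":0}]'
python3 -c "
from kin import *
X,Rc,s=pose();print(KR.T@(X-KO),(KR.T@s['contact_force']).round(2))"
python3 -m crank '[{"rot":[0,0,0],"offset":[2.8,0.8,2.8],"hand":0},{"rot":[0,0,0],"offset":[2.8,0.8,2.8],"hand":0},{"rot":[0,0,0],"offset":[0,0,0],"hand":0}]'
python3 -c "
from kin import *
X,Rc,s=pose();print(KR.T@(X-KO),(KR.T@s['contact_force']).round(2))"
python3 -m crank '[{"rot":[0,0,0],"offset":[2.8,0.8,2.8],"hand":0},{"rot":[0,0,0],"offset":[2.1,0.6,2.1],"hand":0},{"rot":[0,0,0],"offset":[0,0,0],"hand":0}]'
python3 -c "
from kin import *
X,Rc,s=pose();print(KR.T@(X-KO),(KR.T@s['contact_force']).round(2))"
```

```text
t: 17.3
tool_pos: [0.4893, -0.0026, 0.0957]
orientation: [-3.135, -0.796, 0.374]
contact_force: [-0.2, -1.0, 0.3]
gripper_width: -0.002
finger_force: 0.0
[-0.15379419 -0.00156305  0.09570798] [-0.36 -0.96  0.28]
t: 17.6
tool_pos: [0.4967, -0.0009, 0.0962]
orientation: [-3.138, -0.795, 0.377]
contact_force: [-4.3, -2.0, 0.9]
gripper_width: -0.005
finger_force: 2.3
[-0.1462278  -0.00104265  0.09623858] [-4.6  -1.33  0.91]
t: 17.9
tool_pos: [0.5034, 0.0002, 0.0962]
orientation: [-3.14, -0.794, 0.377]
contact_force: [-5.3, -2.5, 1.4]
gripper_width: -0.001
finger_force: 3.1
[-0.13949826 -0.00096612  0.09623809] [-5.61 -1.65  1.37]
```

```bash
python3 -m crank '[{"rot":[0,0,0],"offset":[2.8,0.8,2.8],"hand":0},{"rot":[0,0,0],"offset":[0,0,0],"hand":0},{"rot":[0,0,0],"offset":[0,0,0],"hand":0}]'
python3 -c "
from kin import *
X,Rc,s=pose();print(KR.T@(X-KO),(KR.T@s['contact_force']).round(2))"
python3 -m crank '[{"rot":[0,0,0],"offset":[3.5,0,-3.5],"hand":0},{"rot":[0,0,0],"offset":[3.5,0,-3.5],"hand":0},{"rot":[0,0,0],"offset":[3.5,0,-3.5],"hand":0},{"rot":[0,0,0],"offset":[0,0,0],"hand":0}]'
python3 -c "
from kin import *
X,Rc,s=pose();print(KR.T@(X-KO),(KR.T@s['contact_force']).round(2))"
python3 -m crank '[{"rot":[0,0,0],"offset":[3.5,0,-3.5],"hand":0},{"rot":[0,0,0],"offset":[3.5,0,-3.5],"hand":0},{"rot":[0,0,0],"offset":[0,0,0],"hand":0}]'
python3 -c "
from kin import *
X,Rc,s=pose();print(KR.T@(X-KO),(KR.T@s['contact_force']).round(2),s['orientation'])"
```

```text
t: 18.2
tool_pos: [0.5071, 0.0009, 0.0962]
orientation: [-3.14, -0.794, 0.377]
contact_force: [-6.5, -3.7, 0.5]
gripper_width: -0.001
finger_force: 3.6
[-0.13568397 -0.00093076  0.09622761] [-7.  -2.6  0.5]
t: 18.6
tool_pos: [0.5046, 0.0028, 0.1091]
orientation: [-3.135, -0.791, 0.378]
contact_force: [-7.4, -1.2, -3.5]
gripper_width: 0.001
finger_force: 3.3
[-0.13788901  0.00142299  0.10911981] [-7.45 -0.02 -3.54]
t: 18.9
tool_pos: [0.5034, 0.0032, 0.1176]
orientation: [-3.134, -0.789, 0.378]
contact_force: [-10.1, -1.6, -3.5]
gripper_width: -0.001
finger_force: 4.8
[-0.13904397  0.00197765  0.1176429 ] [-10.23   0.    -3.52] [-3.13376167 -0.78877734  0.37761704]
```

```bash
python3 -m crank '[{"rot":[0,0,0],"offset":[4.2,0.3,-2.8],"hand":0},{"rot":[0,0,0],"offset":[4.2,0.3,-2.8],"hand":0},{"rot":[0,0,0],"offset":[0,0,0],"hand":0}]'
python3 -c "
from kin import *
X,Rc,s=pose();print(KR.T@(X-KO),(KR.T@s['contact_force']).round(2),s['orientation'])"
python3 -m crank '[{"rot":[0,0,0],"offset":[4.2,0.3,-2.8],"hand":0},{"rot":[0,0,0],"offset":[0,0,0],"hand":0}]'
python3 -c "
from kin import *
X,Rc,s=pose();print(KR.T@(X-KO),(KR.T@s['contact_force']).round(2),s['orientation'])
im,p=snap('wrist','w7.png');print([ (a,proj(p,kw([.12-.1256*np.cos(a)+.048*np.sin(a),-.0035,.15+.1256*np.sin(a)+.048*np.cos(a)])).round(1)) for a in (0,.03,.06,.09)])"
```

```text
t: 19.2
tool_pos: [0.5037, 0.0034, 0.1255]
orientation: [-3.133, -0.785, 0.378]
contact_force: [-15.7, -4.9, -4.3]
gripper_width: 0.001
finger_force: 7.6
[-0.13871346  0.0020909   0.12552994] [-16.28  -2.38  -4.33] [-3.13314118 -0.78503727  0.37750186]
t: 19.4
tool_pos: [0.5027, 0.0038, 0.1276]
orientation: [-3.131, -0.78, 0.376]
contact_force: [-8.1, -4.1, -17.1]
gripper_width: 0.002
finger_force: 8.8
[-0.13957975  0.00263179  0.1276225 ] [ -8.68  -2.81 -17.11] [-3.13135977 -0.78028603  0.37611831]
[(0, array([320.2, -40.7])), (0.03, array([322.1, -50.9])), (0.06, array([323.9, -61.5])), (0.09, array([325.9, -72.4]))]
```

```bash
python3 - <<'E'
from h import *
s,_=snap('scene','s8.png');t,_=snap('top','t8.png')
w=cv2.imread('pics/w7.png')
a=cv2.resize(s[140:270,130:330,::-1],(400,260),interpolation=cv2.INTER_CUBIC);b=cv2.resize(t[105:240,200:400,::-1],(400,270),interpolation=cv2.INTER_CUBIC)
C=np.zeros((600,800,3),np.uint8);C[:260,:400]=a;C[:270,400:]=b
C[275:600,:]=cv2.resize(w[150:384,:],(800,366))[:325]
cv2.imwrite('pics/c8.png',C)
E
```

```text
(no output)
```

View pics/c8.png

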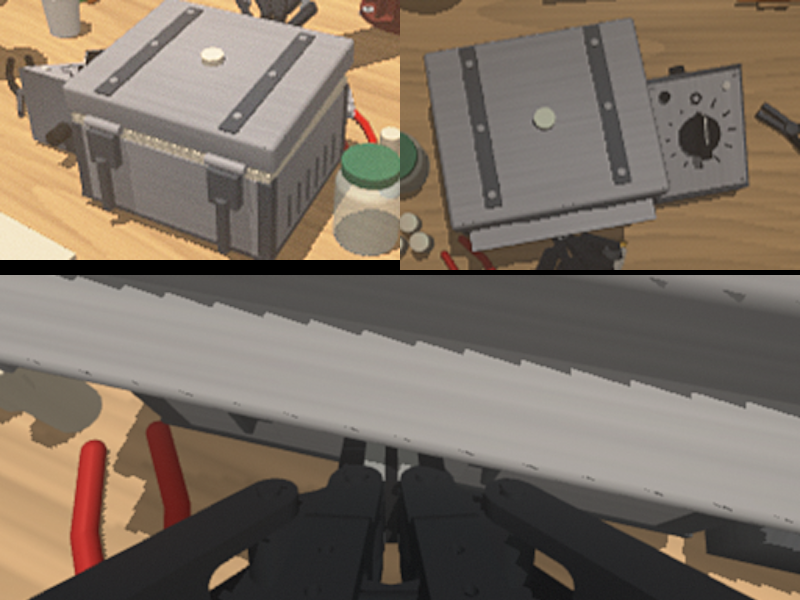

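```bash
cat >> lid.py <<'E'
def lidang(f,th=np.linspace(0,.9,181)):
    a=cv2.imread('pics/s0.png').astype(np.float32);b=cv2.imread('pics/'+f).astype(np.float32);sp=env.camera_params('scene')
    X=lambda k,t:kw([.12+(k[0]-.12)*np.cos(t)+(k[2]-.15)*np.sin(t),k[1],.15+(.12-k[0])*np.sin(t)+(k[2]-.15)*np.cos(t)])
    for n,k in(('plug',[-.0056,-.0035,.198]),('cornL',[-.125,.145,.19]),('cornR',[-.125,-.145,.19])):
        u0=proj(sp,X(k,0));c=u0.round().astype(int);h=7
        tp=a[c[1]-h:c[1]+h+1,c[0]-h:c[0]+h+1];W=b[c[1]-30:c[1]+h+9,c[0]-16:c[0]+17]
        m=cv2.matchTemplate(cv2.resize(W,None,fx=4,fy=4,interpolation=3),cv2.resize(tp,None,fx=4,fy=4,interpolation=3),cv2.TM_CCOEFF_NORMED)
        _,v,_,l=cv2.minMaxLoc(m);sh=np.array(l)/4+[c[0]-16,c[1]-30]+h-c
        d=[np.linalg.norm(proj(sp,X(k,t))-u0-sh) for t in th];print(n,u0.round(1),'shift',sh,'score %.2f'%v,'ang %.3f res %.2f'%(th[np.argmin(d)],min(d)))
E
python3 -c "
from lid import *
lidang('s8.png')"
```

```text
plug [235.6 169.8] shift [-1. -2.] score 0.93 ang 0.065 res 0.25
cornL [307.7 164.9] shift [ -9. -19.] score 0.38 ang 0.290 res 7.74
cornR [214.8 142.7] shift [-1. -4.] score 0.93 ang 0.060 res 0.20
```

By template matching in the scene camera the lid is at about 0.06 rad (lip up about 16 mm), so it is past the catch. Withdraw, check it stays, then lift beside the catch.

```bash
python3 -m crank '[{"rot":[0,0,0],"offset":[-7,-2,-7],"hand":0},{"rot":[0,0,0],"offset":[-10,-3,-10],"hand":0},{"rot":[0,0,0],"offset":[-14,-4,-14],"hand":0},{"rot":[0,0,0],"offset":[0,0,0],"hand":0},{"rot":[0,0,0],"offset":[0,0,0],"hand":0}]'
python3 - <<'E'
from lid import *
from scipy.spatial.transform import Slerp
snap('scene','s9.png');lidang('s9.png')
X,Rc,s=pose();q=s['joints'];print(KR.T@(X-KO),(KR.T@s['contact_force']).round(2))
t=env.camera_params('top');print('posts',KR.T@(onz(t,204,215,.07)-KO))
Rt=tool(35,12);S=Slerp([0,1],R.from_matrix([Rc,Rt]))
def st(X,Rm,n):
    global q
    q,e=ik(X,Rm,[q]);print(n,q.round(2),'e %.4f'%e)
for y in(-.108,.108):
  q=s['joints']
  st(kw([-.2,y/2,.11]),Rc,y)
  st(kw([-.2,y/2,.11]),S(.5).as_matrix(),y)
  for k in([-.2,y,.115],[-.135,y,.115],[-.12,y,.2],[-.09,y,.27],[-.07,y,.32]): st(kw(k),Rt,k)
E
```

```text
t: 20.05
tool_pos: [0.4686, -0.0078, 0.1388]
orientation: [3.141, -0.8, 0.378]
contact_force: [0.8, -0.4, 1.1]
gripper_width: -0.003
finger_force: 0.0
plug [235.6 169.8] shift [-1. -2.] score 0.93 ang 0.065 res 0.25
cornL [307.7 164.9] shift [-5.  6.] score 0.43 ang 0.000 res 7.81
cornR [214.8 142.7] shift [-1. -4.] score 0.94 ang 0.060 res 0.20
[-0.17494165 -0.00330696  0.13869971] [0.4  0.2  0.83]
posts [-0.0934785   0.21347332  0.07      ]
-0.108 [-0.77 -0.22  2.51  1.11  0.82 -0.37] e 0.0000
-0.108 [-0.97  0.08  2.45  1.28  1.17 -0.88] e 0.0000
[-0.2, -0.108, 0.115] [-1.09  0.46  2.21  1.22  1.51 -1.12] e 0.0000
[-0.135, -0.108, 0.115] [-0.95  0.5   2.13  1.34  1.46 -1.06] e 0.0000
[-0.12, -0.108, 0.2] [-0.92  0.3   2.15  1.35  1.48 -0.87] e 0.0000
[-0.09, -0.108, 0.27] [-0.86  0.18  2.1   1.37  1.48 -0.71] e 0.0000
[-0.07, -0.108, 0.32] [-0.83  0.11  2.06  1.38  1.47 -0.59] e 0.0000
0.108 [-0.44 -0.33  2.55  0.99  0.67  0.  ] e 0.0215
0.108 [-0.76 -0.    2.55  1.38  1.1  -0.82] e 0.0194
[-0.2, 0.108, 0.115] [-0.77  0.31  2.55  1.53  1.37 -1.28] e 0.0034
[-0.135, 0.108, 0.115] [-0.59  0.34  2.45  1.7   1.3  -1.22] e 0.0000
[-0.12, 0.108, 0.2] [-0.55  0.04  2.47  1.65  1.25 -0.92] e 0.0000
[-0.09, 0.108, 0.27] [-0.49 -0.12  2.41  1.61  1.2  -0.69] e 0.0000
[-0.07, 0.108, 0.32] [-0.46 -0.19  2.35  1.58  1.17 -0.55] e 0.0000
```

```bash
python3 - <<'E'
from kin import *
X,Rc,s=pose();plan(kw([-.2,-.108,.115]),tool(35,12))
q=s['joints'];q,e=ik(kw([-.2,-.108,.115]),Rc,[q]);print(q.round(2),e)
E
```

```text
offset(tool,mm) [-50.1  96.6 -17.4] rows>=2.2 rot [ 19.99  31.76 -10.62] rows>=4.5
[-0.87 -0.13  2.43  1.08  0.88 -0.42] 1.9686921748386017e-10
```

```bash
python3 -m crank '[{"rot":[0,0,0],"offset":[-17,32,-6],"hand":0},{"rot":[0,0,0],"offset":[-17,32,-6],"hand":0},{"rot":[0,0,0],"offset":[-16,32,-5],"hand":0},{"rot":[3.33,5.29,-1.77],"offset":[0,0,0],"hand":0},{"rot":[3.33,5.29,-1.77],"offset":[0,0,0],"hand":0},{"rot":[3.33,5.29,-1.77],"offset":[0,0,0],"hand":0},{"rot":[3.33,5.29,-1.77],"offset":[0,0,0],"hand":0},{"rot":[3.33,5.29,-1.77],"offset":[0,0,0],"hand":0},{"rot":[3.33,5.29,-1.77],"offset":[0,0,0],"hand":0},{"rot":[0,0,0],"offset":[0,0,0],"hand":0},{"rot":[0,0,0],"offset":[0,0,0],"hand":0}]'
python3 - <<'E'
from kin import *
X,Rc,s=pose();print(KR.T@(X-KO),(KR.T@s['contact_force']).round(2));plan(kw([-.138,-.108,.118]),tool(35,12))
E
```

```text
t: 21.2
tool_pos: [0.4593, -0.1138, 0.1119]
orientation: [-3.119, -1.357, 0.746]
contact_force: [0.3, 0.0, -0.0]
gripper_width: -0.001
finger_force: 0.0
[-0.20082453 -0.10670689  0.11186505] [ 0.34 -0.03 -0.01]
offset(tool,mm) [16.9 37.1 48.2] rows>=1.3 rot [-0.07  0.22 -0.26] rows>=0.0
```

```bash
python3 -m crank '[{"rot":[0,0,0],"offset":[4,9,12],"hand":0},{"rot":[0,0,0],"offset":[4,9,12],"hand":0},{"rot":[0,0,0],"offset":[4,9,12],"hand":0},{"rot":[0,0,0],"offset":[5,10,12],"hand":0},{"rot":[0,0,0],"offset":[0,0,0],"hand":0}]'
python3 -c "
from kin import *
X,Rc,s=pose();print(KR.T@(X-KO),(KR.T@s['contact_force']).round(2))"
python3 -m crank '[{"rot":[0,0,0],"offset":[6,0,-1.3],"hand":0},{"rot":[0,0,0],"offset":[6,0,-1.3],"hand":0},{"rot":[0,0,0],"offset":[6,0,-1.3],"hand":0},{"rot":[0,0,0],"offset":[6,0,-1.3],"hand":0},{"rot":[0,0,0],"offset":[0,0,0],"hand":0}]'
python3 -c "
from kin import *
X,Rc,s=pose();print(KR.T@(X-KO),(KR.T@s['contact_force']).round(2))"
python3 -m crank '[{"rot":[0,0,0],"offset":[6,0,-1.3],"hand":0},{"rot":[0,0,0],"offset":[6,0,-1.3],"hand":0},{"rot":[0,0,0],"offset":[6,0,-1.3],"hand":0},{"rot":[0,0,0],"offset":[6,0,-1.3],"hand":0},{"rot":[0,0,0],"offset":[0,0,0],"hand":0}]'
python3 -c "
from lid import *
X,Rc,s=pose();print(KR.T@(X-KO),(KR.T@s['contact_force']).round(2));snap('scene','s10.png');lidang('s10.png')"
```

```text
t: 21.7
tool_pos: [0.5223, -0.1046, 0.1211]
orientation: [3.131, -1.357, 0.78]
contact_force: [0.0, 0.0, -0.5]
gripper_width: 0.003
finger_force: 0.0
[-0.13714751 -0.10744295  0.12114915] [ 0.02 -0.   -0.49]
t: 22.2
tool_pos: [0.5205, -0.1049, 0.144]
orientation: [-3.128, -1.358, 0.756]
contact_force: [-1.0, 0.0, -0.1]
gripper_width: -0.001
finger_force: 0.1
[-0.13898486 -0.10753155  0.14398806] [-0.99  0.19 -0.11]
t: 22.7
tool_pos: [0.5209, -0.1049, 0.169]
orientation: [-3.131, -1.36, 0.759]
contact_force: [0.1, -0.0, -1.3]
gripper_width: -0.002
finger_force: 0.2
[-0.13863694 -0.10749384  0.16904793] [ 0.07 -0.03 -1.33]
plug [235.6 169.8] shift [-3. -5.] score 0.88 ang 0.170 res 0.73
cornL [307.7 164.9] shift [-4. -3.] score 0.55 ang 0.040 res 4.00
cornR [214.8 142.7] shift [-9. -3.] score 0.43 ang 0.070 res 8.16
```

The lid is rising freely, now about 0.17 rad. Follow the arc up.

```bash
python3 -m crank '[{"rot":[0,0,0],"offset":[12,1.2,-0.9],"hand":0},{"rot":[0,0,0],"offset":[12,1.2,-0.9],"hand":0},{"rot":[0,0,0],"offset":[12,1.2,-0.9],"hand":0},{"rot":[0,0,0],"offset":[12.4,2.3,0.7],"hand":0},{"rot":[0,0,0],"offset":[12.4,2.3,0.7],"hand":0},{"rot":[0,0,0],"offset":[12.4,2.3,0.7],"hand":0},{"rot":[0,0,0],"offset":[0,0,0],"hand":0}]'
python3 -c "
from lid import *
X,Rc,s=pose();print(KR.T@(X-KO),(KR.T@s['contact_force']).round(2));snap('scene','s11.png');lidang('s11.png')"
python3 -m crank '[{"rot":[0,0,0],"offset":[12.4,2.3,0.7],"hand":0},{"rot":[0,0,0],"offset":[12.4,2.3,0.7],"hand":0},{"rot":[0,0,0],"offset":[12.7,3,1.6],"hand":0},{"rot":[0,0,0],"offset":[12.7,3,1.6],"hand":0},{"rot":[0,0,0],"offset":[8,2,1],"hand":0},{"rot":[0,0,0],"offset":[0,0,0],"hand":0}]'
python3 -c "
from lid import *
X,Rc,s=pose();print(KR.T@(X-KO),(KR.T@s['contact_force']).round(2));snap('scene','s12.png');lidang('s12.png')"
```

```text
t: 23.45
tool_pos: [0.54, -0.1026, 0.2424]
orientation: [3.137, -1.361, 0.774]
contact_force: [0.1, -0.1, -0.4]
gripper_width: 0.0
finger_force: 0.0
[-0.11937115 -0.10824928  0.24240654] [ 0.05 -0.06 -0.45]
plug [235.6 169.8] shift [ -9. -10.] score 0.75 ang 0.445 res 2.02
cornL [307.7 164.9] shift [-3.  8.] score 0.68 ang 0.000 res 8.54
cornR [214.8 142.7] shift [ -9. -20.] score 0.09 ang 0.325 res 2.32
t: 24.1
tool_pos: [0.5614, -0.0994, 0.298]
orientation: [3.14, -1.361, 0.772]
contact_force: [0.3, -0.4, -0.2]
gripper_width: 0.002
finger_force: 0.1
[-0.09772919 -0.10848012  0.29803326] [ 0.2  -0.48 -0.19]
plug [235.6 169.8] shift [-2.  5.] score 0.41 ang 0.000 res 5.39
cornL [307.7 164.9] shift [-3.  8.] score 0.60 ang 0.000 res 8.54
cornR [214.8 142.7] shift [ 1. -1.] score 0.10 ang 0.010 res 1.17
```

```bash
python3 -m crank '[{"rot":[0,0,0],"offset":[-10,0,2],"hand":0},{"rot":[0,0,0],"offset":[-8,0,1.5],"hand":0},{"rot":[0,0,0],"offset":[-4,-14,-20],"hand":0},{"rot":[0,0,0],"offset":[-6,-20,-28],"hand":0},{"rot":[0,0,0],"offset":[-6,-20,-28],"hand":0},{"rot":[0,0,0],"offset":[-6,-20,-28],"hand":0},{"rot":[0,0,0],"offset":[0,0,0],"hand":0},{"rot":[0,0,0],"offset":[0,0,0],"hand":0},{"rot":[0,0,0],"offset":[0,0,0],"hand":0},{"rot":[0,0,0],"offset":[0,0,0],"hand":0}]'
python3 - <<'E'
from lid import *
X,Rc,s=pose();print(KR.T@(X-KO),s['contact_force'].round(2))
X=lambda k,t:kw([.12+(k[0]-.12)*np.cos(t)+(k[2]-.15)*np.sin(t),k[1],.15+(.12-k[0])*np.sin(t)+(k[2]-.15)*np.cos(t)])
for n in('scene','top'):
    im,p=snap(n,n+'13.png');c=proj(p,X([-.0056,-.0035,.198],.6))
    print(n,c.round(1),cen(im,c),[(t,proj(p,X([-.0056,-.0035,.198],t)).round(1)) for t in(.5,.6,.7,.8)])
    cv2.imwrite('pics/z%s.png'%n,im[:,:,::-1])
t=cv2.imread('pics/top13.png')[100:290,190:400];s=cv2.imread('pics/scene13.png')[90:270,130:330]
C=np.hstack([cv2.resize(s,(400,360)),cv2.resize(t,(400,360))]);cv2.imwrite('pics/c13.png',C)
E
```

```text
t: 25.15
tool_pos: [0.4329, -0.1199, 0.2775]
orientation: [-3.123, -1.359, 0.752]
contact_force: [-0.1, -0.7, 0.2]
gripper_width: 0.003
finger_force: 0.0
[-0.22788684 -0.10857919  0.27746894] [-0.09 -0.67  0.24]
scene [224.  156.2] [(array([228.7, 155.3]), np.int32(8058))] [(0.5, array([226.5, 157.4])), (0.6, array([224. , 156.2])), (0.7, array([221.1, 155.6])), (0.8, array([218.1, 155.6]))]
top [270.2 141. ] [] [(0.5, array([270.8, 146. ])), (0.6, array([270.2, 141. ])), (0.7, array([269.5, 135.8])), (0.8, array([268.7, 130.4]))]
```

View pics/c13.png

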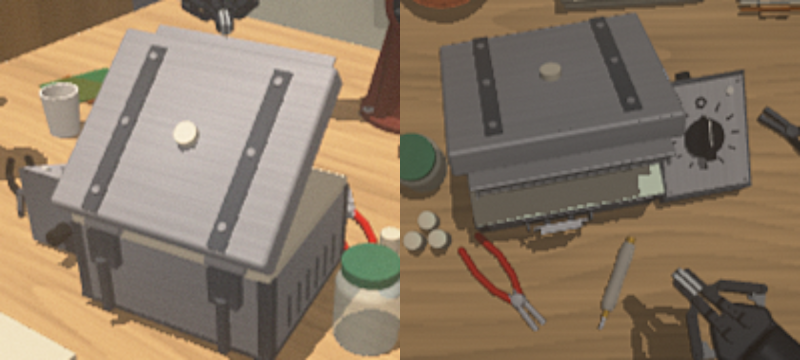

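The lid stands open on its own at about 0.65 rad: plug at (269,137) in the top view and (223,156) in the scene view. The pointer is still at the ring, the bystanders are where they were, and the arm is clear. Handing in.

```bash
python3 -c "
from cell import env
print(env.job_done())"
```

```text
the job is handed in; nothing more can be done
None
```

I handed in the job at about 25 s, with the selector turned clockwise (the short way) onto off, the lid standing open by itself at about 0.65 rad (37°), the pliers, nippers, cutter, jar and posts left in place, and the arm clear; the first two lift attempts caught on the catch (wrist force up to 74 N) before a steeper one freed it, and the hand-in returned no verdict.

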